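# Offer up the hinged lid of a transformer housing for its pin

## Robot

A 6-joint arm with a two-finger parallel gripper is mounted at the origin on a cart in front of the work surface, level with it; the furniture and walls round the work are solid. World frame = base frame: x ahead of the robot, y to its left, z up, the work surface at z = 0. Lengths are in m, angles in rad, forces in N, time in s.
With the tool pointing down it reaches from about 0.3 to 0.775 m from the base axis. Payload 14.6 kg.
Tool frame: the origin (TCP) lies on the front face of the gripper's body, between the roots of the fingers; the fingertips stand 97 mm ahead of it and the grasp point (between the pads) lies 78 mm ahead of it; z points along the fingers, y is the direction in which the jaws open and shut (so a half turn about z gives the same grasp; the last joint's range is limited). The gripper opens to 94 mm and grips with 3 to 60 N. Pads are 16 mm wide; open, the fingers measure 119 mm over their backs; the gripper's body (75 mm by 177 mm) begins 78 mm behind the grasp point.
Start: joints at [1.116, 0.3, 1.521, -0, 1.321, -0.067], TCP at [0.208, 0.509, 0.303] pointing down, gripper open.
Joint ranges: [-3.03, 3.03], [-0.79, 2.21], [0.23, 2.52], [-1.04, 4.18], [0, 3.07], [-2.55, 2.55]. Speed limits (rad/s): [2.22, 2.22, 2.57, 3.14, 3.14, 3.14].

## Interface

Orientations are given as [roll, pitch, yaw] about the fixed x, y, z axes, in that order (R = Rz(yaw) Ry(pitch) Rx(roll)).
In Python, from station import ctrl gives the robot as it stands. The module is installed in compiled form; this text tells all that it offers.
- The arm moves only by the shell command python3 -m pendant 'ROWS' [FORCE]. ROWS is JSON, a list of rows, each an object of numbers: "rx", "ry", "rz": the turn, a rotation vector about the tool's x, y, z each as a share of 4 degrees, from -1 to 1; "tx", "ty", "tz": the shift along the tool's x, y, z each as a share of 0.04 m, from -1 to 1; "grip": the gripper command: -1 is fully open, 1 is shut, values between are in proportion. A call has 1 to 8 rows; each row shifts and turns the pose as measured when the row begins, along the tool's axes as they then stand; what a row does not reach is not made up. A row lasts 1/12 s, in which the tool goes at most 41.7 mm and 7.16 degrees, less where a joint would pass 70% of its speed; a pose out of reach is approached as far as the arm can. A call with a number of a shift or a turn outside -1 to 1 is refused whole. A call with a gripper value outside its range is refused whole. The fingers move at their own pace and stop on an object; FORCE is the grip in N (left out, the last holds). Time passes only in rows, so rows that do not move let the fingers close. It gives the time, the measured TCP pose, the force and the opening at its end, in the units of the state.
- ctrl.get_obs(): the state, without advancing time (a new reading comes with each control period).
- ctrl.camera(name): name is "side" or "top"; returns a dict with "pixels" (480x640x3 uint8, blue, green, red), "fx", "fy", "cx", "cy" (pixels), "world_from_camera" (4x4, takes a point from camera to world coordinates). Camera axes: x right, y up, looking along -z (the intrinsics and any distortion apply to the point x, -y, -z); pixel columns grow to the right and rows downward; lengths in m; the calibration is good to about 2 mm. A picture is of the moment at which its call begins. There is no depth.
- ctrl.hand_in(): hands the job in, once; it reports no verdict.
The state is a dict: "time_s": time; "qpos": joint angles; "joint_vel": joint speeds; "tau": joint torques, N m; "ee_pos": TCP position; "eef_rot": TCP orientation; "force": force on the tool from outside, world axes, zero at the start; "moment": the same for the moment, N m; "grip_width": finger opening in m.
Only numpy, scipy, OpenCV 4.12 (cv2) and the standard library are available. Lean on these libraries where they do the work, as an engineer would, in place of code of your own. Each camera call takes 0.05 s, during which the arm holds its last target.

## Task

First slide the open transformer housing along its board, without lifting it, until it is home against the end stop, so that the stop can take the push of the hinge pin. Then take from the rack the lid whose hinge knuckles fit between those of the housing, bring it upright over the hinge and lower it until the knuckles mesh and all the holes line up for the pin. Finish while still holding the lid there, carried by the gripper and not resting on the housing; leave the other lid in the rack and the pin where it lies.

Things in the scene. Friction and masses are not known exactly. Their poses are not given: they have to be found in the camera images.
- housing: Open grey die-cast transformer housing, loose, about 0.9 kg, on the board: 120 (x) x 130 (y) x 70 mm high, walls 6 mm, a wound coil fixed inside (its body below the rim). Origin: centre of the underside; z up. On its far wall (+x) is the fixed hinge leaf with three knuckles; their tops are 83 mm above the underside. Pushed on its right (-y) wall it slides with about 4 to 8 N.
- housing_axis (a point): Middle of the housing's hinge axis, 72 mm beyond its centre (+x) and 75 mm above its underside; axes as the housing's, bores along y. Three bored steel knuckles, 20 mm long, 16 mm across, 9.5 mm bore, at y = -46, 0, +46 mm; between them two gaps 26 mm wide, at y = -23 and +23 mm.
- housing_end (a point): Bottom middle of the housing's left (+y) wall, the one that goes against the stop.
- stop_face (a point): Foot of the end stop, mid-width, on the face that the housing goes against, at the board's surface (10 mm above the bench). y points along the track to the stop, x across it, z up. The track between two aluminium strips (10 mm high, 14 mm wide) is 123 mm wide; the stop is 110 mm wide, 34 mm high.
- board: Fixed plywood board, 172 x 360 x 10 mm, with the strips and the stop. Origin at the bench under the track's middle line, 167 mm before the stop's face; y towards the stop. Its open end is at y = -170 mm. On the bench between board and rack stands a toggle-clamp fixture, up to 155 mm high: carry the lid above it.
- lid_center (a point): Panel centre of the matching lid: grey metal, 10 mm thick (x), 130 mm wide (y), 119 mm high (z), about 0.34 kg, upright in the rack, knuckles down. TWO short bored steel knuckles, 20 mm long, 16 mm across, at y = -23 and +23 mm; their axis is 72.5 mm below this point, the top edge 59.5 mm above it. Fits either way round.
- lid: The matching lid; its origin is the middle of its hinge axis, between the two knuckles; y along the bores, z up the panel, x across its thickness. The panel's lower edge is 13 mm above the axis; let down on the housing's knuckles, the lid would rest 5 mm too low for the holes to line up.
- other_lid_center (a point): Panel centre of the other lid: same panel, but ONE long knuckle (56 mm) in the middle of its lower edge, which does not fit this housing. Stays in the rack.
- rack: Fixed wooden rack, 160 (x) x 166 (y) x 84 mm high; origin: centre of the underside. Slots at x = -40 and +40 mm hold a lid each by 14 mm of its side edges (play 1.5 mm in x, 2 mm in y). Lids stand on ledges 36 mm above the bench and rise to 155 mm; lift straight up by 60 mm to clear. Which lid is in which slot varies.
- pin_center (a point): Middle of the steel hinge pin, 8 mm thick, about 130 mm long with a bent end, lying on the bench to the right of the board. Stays there.

How it is judged:
On the way, in this order (a step that is already met when the one before it is completed fails the run):
1. the housing has been slid home against the end stop (y of housing_end in the frame of stop_face above -0.003 m and z of housing_end in the frame of stop_face below 0.003 m), for 0.3 s.
2. the matching lid has been lifted out of the rack (z of lid in the frame of rack above 0.065 m and contact force between the fingers and lid above 1 N), for 0.2 s.
At the end, for the whole second after the job is handed in: Housing flat on the board, within 3 mm of the stop; matching lid held still by the fingers, upright within 0.2 rad, knuckles in the gaps, hinge axes within 2.5 mm across and in height and parallel within 0.04 rad; lid and housing touch with less than 6 N (all of step 1 and x of lid in the frame of housing_axis between -0.0025 and 0.0025 m and z of lid in the frame of housing_axis between -0.0025 and 0.0025 m and y of lid in the frame of housing_axis between -0.0045 and 0.0045 m and angle between the y axis of lid and the y axis of housing_axis, either way round below 0.04 rad and angle between lid's own z axis and vertical below 0.2 rad and contact force between the fingers and lid above 1 N and contact force between lid and housing below 6 N and linear speed of each of lid, housing below 0.01 m/s); the arm keeps its last pose, push and grip.
It fails at once if the housing is lifted or tipped (z of housing_end in the frame of stop_face above 0.008 m or angle between housing's own z axis and vertical above 0.1 rad).
It fails at once if the other lid is taken or knocked from its slot (distance of other_lid_center from where it was at the start of the episode above 0.02 m).
It fails at once if the hinge pin is moved away (distance of pin_center from where it was at the start of the episode above 0.03 m).
It also fails if it takes over 64 s, if anything falls off the work surface, if the arm or the gripper's body presses on something with over 40 N, if the wrist force passes 120 N, or if a joint passes its speed limit or range.

## Working session

There is one attempt and no reset: what is moved stays moved. The work goes in short steps, Python scripts to look and compute and a shell command to move; the robot and the scene stay as the last step left them, time stands still between calls to the robot, and variables do not carry over. Pictures are saved under pics/ and viewed, and the job is handed in when it is done.

```bash
mkdir -p pics; cat > h.py <<'E'
import numpy as np, cv2
from station import ctrl
def snap(n,tag):
    c=ctrl.camera(n); im=np.array(c["pixels"]); cv2.imwrite(f"pics/{tag}.png",im); 
    np.savez(f"pics/{tag}.npz",im=im,K=[c["fx"],c["fy"],c["cx"],c["cy"]],T=np.array(c["world_from_camera"]))
    return c
def load(tag): return np.load(f"pics/{tag}.npz")
def ray(d,u,v):
    fx,fy,cx,cy=d["K"];T=d["T"]
    return T[:3,3],T[:3,:3]@np.array([(u-cx)/fx,-(v-cy)/fy,-1.])
def on(d,u,v,z=0,ax=2):
    o,r=ray(d,u,v); return o+r*(z-o[ax])/r[ax]
def proj(d,p):
    fx,fy,cx,cy=d["K"];T=d["T"]; q=T[:3,:3].T@(np.array(p)-T[:3,3]); return np.array([cx+fx*q[0]/-q[2],cy-fy*q[1]/-q[2]])
E
python3 - <<'E'
from h import *
for n in("side","top"):
    c=snap(n,n+"0"); print(n,{k:v for k,v in c.items() if k!="pixels"})
print(ctrl.get_obs())
E
```

```text
side {'fx': 619.1880734173184, 'fy': 619.1880734173184, 'cx': 317.4225195658221, 'cy': 233.10441851776565, 'world_from_camera': array([[ 0.8451283 ,  0.33425048, -0.41717474, -0.23028818],
       [-0.53449555,  0.54081597, -0.64948641, -1.23674746],
       [ 0.00852362,  0.77187739,  0.63571427,  1.20596898],
       [ 0.        ,  0.        ,  0.        ,  1.        ]])}
top {'fx': 500.8848426926697, 'fy': 500.8848426926697, 'cx': 318.43085576561464, 'cy': 238.5620516513847, 'world_from_camera': array([[-1.23883858e-03,  9.76598348e-01, -2.15067740e-01,
         2.20525513e-01],
       [-9.99990535e-01, -2.10681907e-03, -3.80665726e-03,
        -7.87915959e-02],
       [-4.17068400e-03,  2.15060988e-01,  9.76591714e-01,
         1.34283722e+00],
       [ 0.00000000e+00,  0.00000000e+00,  0.00000000e+00,
         1.00000000e+00]])}
{'time_s': 0.1, 'qpos': array([ 1.11637395e+00,  3.00385310e-01,  1.52152669e+00, -1.87092037e-05,
        1.32069487e+00, -6.65949977e-02]), 'joint_vel': array([ 0.0013056 , -0.00139392, -0.00057038,  0.00032746,  0.00011229,
       -0.00147314]), 'tau': array([ 7.45612579e-04, -5.32637680e+01, -3.53290915e+01,  7.08927191e-02,
        2.34624505e-02, -7.13372401e-05]), 'ee_pos': array([0.2079397 , 0.50902632, 0.30215635]), 'eef_rot': array([-3.14057947e+00, -4.94099160e-05,  2.75376989e+00]), 'force': array([-0.38681898,  0.00819823, -0.27931414]), 'moment': array([-0.01417152, -0.01277708,  0.00496751]), 'grip_width': 0.09427859395878062}
```

View pics/side0.png

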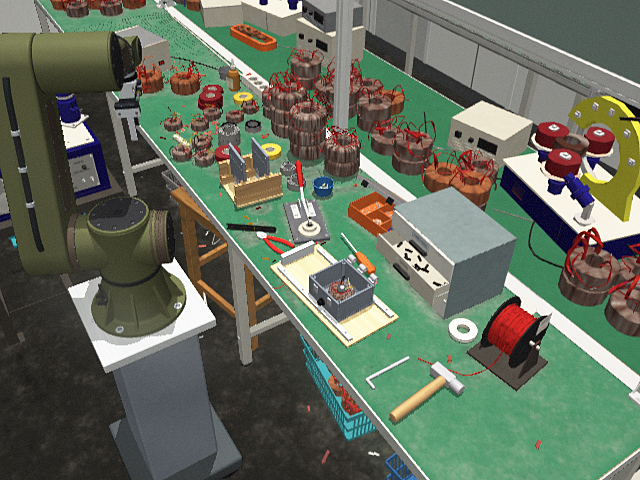

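View pics/top0.png

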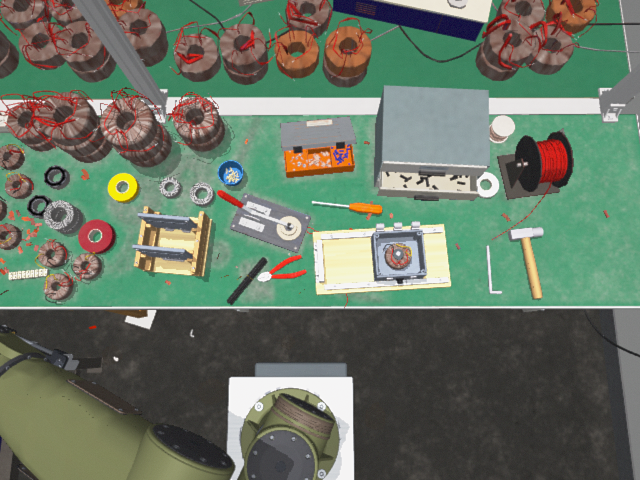

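The top view shows the rack at about (172,242), the clamp fixture at (268,222), and the board from (315,230) to (448,290). The housing is at about (400,253), with the stop at the left end at about (320,262). The pin is at about (490,270). I'll zoom in.

```bash
python3 - <<'E'
from h import *
t=load("top0")["im"]; s=load("side0")["im"]
cv2.imwrite("pics/z1.png",cv2.resize(t[195:305,300:460],None,fx=5,fy=5,interpolation=cv2.INTER_CUBIC))
cv2.imwrite("pics/z2.png",cv2.resize(t[190:290,120:240],None,fx=6,fy=6,interpolation=cv2.INTER_CUBIC))
cv2.imwrite("pics/z3.png",cv2.resize(s[235:355,260:410],None,fx=5,fy=5,interpolation=cv2.INTER_CUBIC))
cv2.imwrite("pics/z4.png",cv2.resize(s[125:215,210:330],None,fx=6,fy=6,interpolation=cv2.INTER_CUBIC))
E
```

```text
(no output)
```

View pics/z1.png

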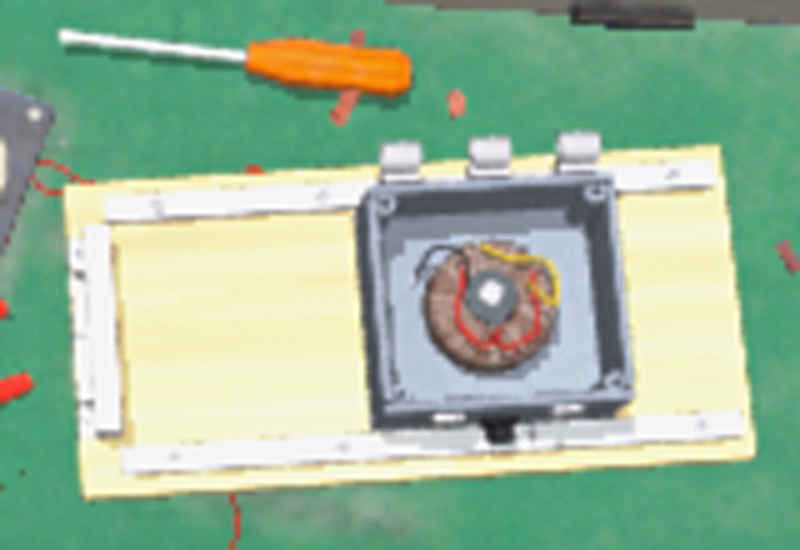

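View pics/z2.png

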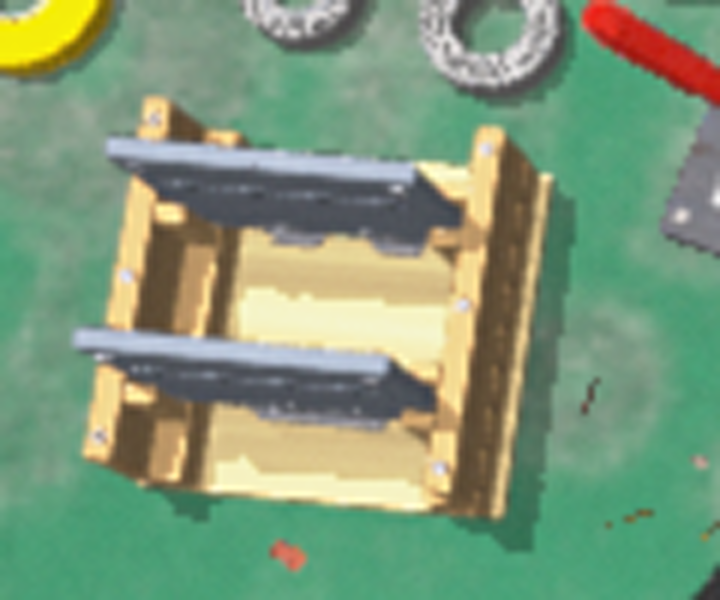

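View pics/z3.png

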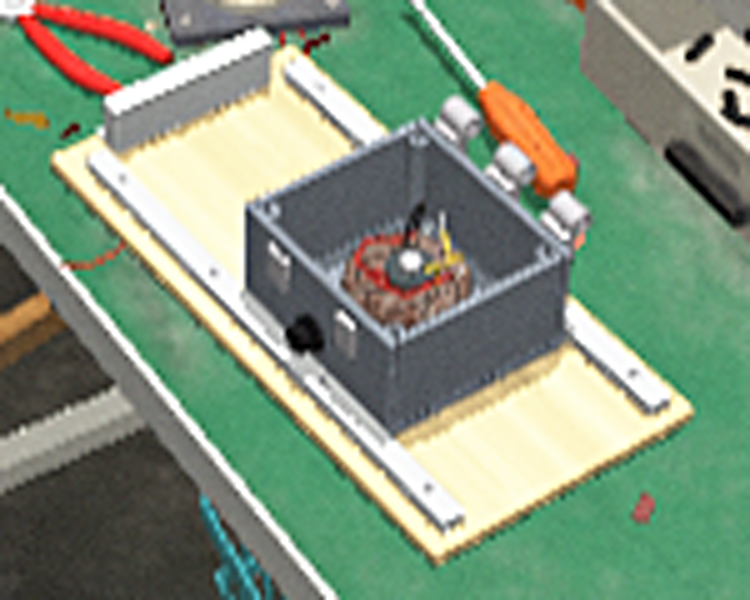

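View pics/z4.png

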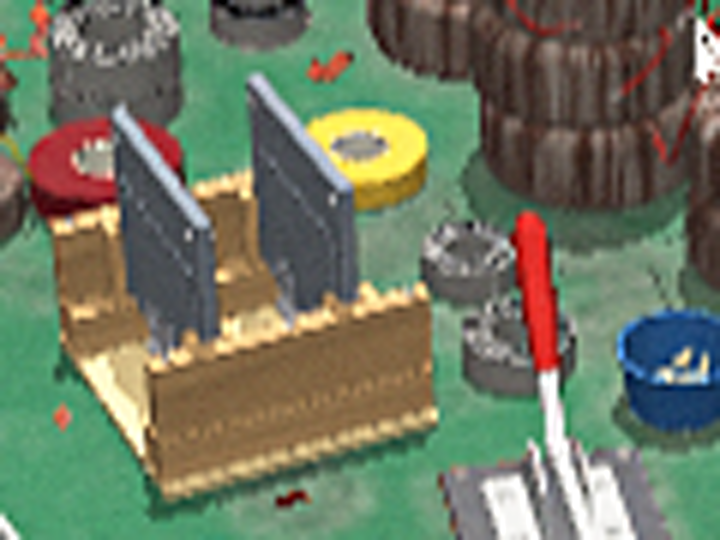

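In the crops, the far lid (+x slot) shows two short knuckles, at z2 (295,237) and (395,247). The near lid has one long knuckle at (320,412). So the far lid is the matching one. Next I'll take rough positions from these pixels.

```bash
python3 - <<'E'
from h import *
t=load("top0");s=load("side0")
def Z1(x,y,z): return on(t,300+(x+.5)/5-.5,195+(y+.5)/5-.5,z)
def Z2(x,y,z): return on(t,120+(x+.5)/6-.5,190+(y+.5)/6-.5,z)
def Z3(x,y,z): return on(s,260+(x+.5)/5-.5,235+(y+.5)/5-.5,z)
def Z4(x,y,z): return on(s,210+(x+.5)/6-.5,125+(y+.5)/6-.5,z)
np.set_printoptions(precision=4,suppress=True)
print("board corners top", [Z1(*p,.01) for p in((65,186),(718,146),(755,458),(87,498))])
print("stop top R edge", Z1(109,226,.044),Z1(120,430,.044))
print("stop base", Z1(120,245,.01),Z1(128,432,.01))
print("housing rim top", [Z1(*p,.08) for p in((360,188),(615,172),(632,398),(375,424))])
print("housing rim side", [Z3(*p,.08) for p in((247,205),(420,122),(572,252),(395,342))])
print("knuckle tops", [Z1(*p,.093) for p in((402,147),(490,142),(578,137))])
print("knuckle side", [Z3(*p,.085) for p in((460,120),(515,165),(567,217))])
print("far lid top",[Z2(*p,.155) for p in((107,140),(415,168),(410,182),(112,155))])
print("near lid top",[Z2(*p,.155) for p in((75,330),(388,360),(385,375),(78,345))])
print("far lid side",[Z4(*p,.155) for p in((258,75),(353,185),(335,190),(250,82))])
print("near lid side",[Z4(*p,.155) for p in((122,105),(210,220),(192,228),(113,112))])
print("pin", on(t,489,247,.004),on(t,490,293,.004),on(t,500,293,.004))
# supply box: front-top edge, unknown height; corners top view & side
for p,q in (((383,162),(393,200)),((488,163),(453,263)),((386,88),(425,186)),((488,90),(517,240))):
    o,r=ray(t,*p);o2,r2=ray(s,*q)
    A=np.c_[r,-r2];k=np.linalg.lstsq(A,o2-o,rcond=None)[0]
    print("box",o+r*k[0],o2+r2*k[1])
print("fixture handle")
for p,q in (((220,193),(299,162)),):
    o,r=ray(t,*p);o2,r2=ray(s,*q)
    A=np.c_[r,-r2];k=np.linalg.lstsq(A,o2-o,rcond=None)[0]
    print(o+r*k[0],o2+r2*k[1])
E
```

```text
board corners top [array([ 0.533 , -0.0577,  0.01  ]), array([ 0.5547, -0.4155,  0.01  ]), array([ 0.3832, -0.4258,  0.01  ]), array([ 0.3625, -0.0696,  0.01  ])]
stop top R edge [ 0.5032 -0.0816  0.044 ] [ 0.3943 -0.0871  0.044 ]
stop base [ 0.5    -0.0876  0.01  ] [ 0.3978 -0.0916  0.01  ]
housing rim top [array([ 0.5152, -0.2115,  0.08  ]), array([ 0.5234, -0.3437,  0.08  ]), array([ 0.4054, -0.3469,  0.08  ]), array([ 0.3923, -0.2161,  0.08  ])]
housing rim side [array([ 0.3954, -0.2238,  0.08  ]), array([ 0.51  , -0.2176,  0.08  ]), array([ 0.5203, -0.343 ,  0.08  ]), array([ 0.406 , -0.3483,  0.08  ])]
knuckle tops [array([ 0.5338, -0.2322,  0.093 ]), array([ 0.5363, -0.2775,  0.093 ]), array([ 0.5388, -0.3228,  0.093 ])]
knuckle side [array([ 0.5261, -0.2323,  0.085 ]), array([ 0.5305, -0.2773,  0.085 ]), array([ 0.5303, -0.3245,  0.085 ])]
far lid top [array([0.5477, 0.371 , 0.155 ]), array([0.5355, 0.244 , 0.155 ]), array([0.5296, 0.2457, 0.155 ]), array([0.5413, 0.3685, 0.155 ])]
near lid top [array([0.4681, 0.3779, 0.155 ]), array([0.4555, 0.2505, 0.155 ]), array([0.4494, 0.2514, 0.155 ]), array([0.4619, 0.3762, 0.155 ])]
far lid side [array([0.5434, 0.3681, 0.155 ]), array([0.5337, 0.243 , 0.155 ]), array([0.5234, 0.2436, 0.155 ]), array([0.5362, 0.3638, 0.155 ])]
near lid side [array([0.4662, 0.3785, 0.155 ]), array([0.4546, 0.2521, 0.155 ]), array([0.4432, 0.2502, 0.155 ]), array([0.4588, 0.3746, 0.155 ])]
pin [ 0.4908 -0.538   0.004 ] [ 0.3656 -0.5313  0.004 ] [ 0.3655 -0.558   0.004 ]
box [ 0.6503 -0.2268  0.2285] [ 0.6545 -0.2287  0.2304]
box [ 0.6561 -0.4819  0.2051] [ 0.6477 -0.4782  0.2006]
box [ 0.8271 -0.2359  0.2543] [ 0.7763 -0.2159  0.2231]
box [ 0.8508 -0.4979  0.2003] [ 0.8474 -0.4963  0.1978]
fixture handle
[0.601  0.1716 0.1465] [0.6026 0.1709 0.1469]
```

```bash
cat > plan.py <<'E'
import sys,numpy as np
from scipy.spatial.transform import Rotation as Ro
from station import ctrl
# usage: plan.py x y z roll pitch yaw  -> remaining shift/turn in tool axes, in rows' units
def show(p,rpy,maxrows=8,grip=-1):
    o=ctrl.get_obs(); P=np.array(o["ee_pos"]);R=Ro.from_euler("xyz",o["eef_rot"]);G=Ro.from_euler("xyz",rpy)
    rv=(R.inv()*G).as_rotvec(); d=np.array(p)-P
    n=max(int(np.ceil(max(np.abs(np.degrees(rv)).max()/4,np.linalg.norm(d)/.04)-.02)),1)
    print("t",round(o["time_s"],2),"pos",P.round(4),"rpy",np.round(o["eef_rot"],4),"F",np.round(o["force"],2),"w",round(o["grip_width"],4))
    print("to go world mm",(d*1e3).round(1),"rotvec deg",np.degrees(rv).round(2),"rows needed",n)
    for k in range(min(n,maxrows)):
        Rk=R*Ro.from_rotvec(rv*k/n)
        t=Rk.inv().apply(d/n)/.04; r=np.degrees(rv)/n/4
        print(dict(zip(("tx","ty","tz","rx","ry","rz"),np.r_[t,r].round(2))))
if __name__=="__main__":
    a=list(map(float,sys.argv[1:7])); show(a[:3],a[3:])
E
python3 plan.py .36 .05 .30 3.1416 0 1.631
```

```text
t 0.1 pos [0.2079 0.509  0.3022] rpy [-3.1406 -0.      2.7538] F [-0.39  0.01 -0.28] w 0.0943
to go world mm [ 152.1 -459.    -2.2] rotvec deg [-5.000e-02  3.000e-02  6.433e+01] rows needed 17
{'tx': np.float64(-0.46), 'ty': np.float64(-0.54), 'tz': np.float64(0.0), 'rx': np.float64(-0.0), 'ry': np.float64(0.0), 'rz': np.float64(0.95)}
{'tx': np.float64(-0.5), 'ty': np.float64(-0.51), 'tz': np.float64(0.0), 'rx': np.float64(-0.0), 'ry': np.float64(0.0), 'rz': np.float64(0.95)}
{'tx': np.float64(-0.53), 'ty': np.float64(-0.47), 'tz': np.float64(0.0), 'rx': np.float64(-0.0), 'ry': np.float64(0.0), 'rz': np.float64(0.95)}
{'tx': np.float64(-0.56), 'ty': np.float64(-0.44), 'tz': np.float64(0.0), 'rx': np.float64(-0.0), 'ry': np.float64(0.0), 'rz': np.float64(0.95)}
{'tx': np.float64(-0.59), 'ty': np.float64(-0.4), 'tz': np.float64(0.0), 'rx': np.float64(-0.0), 'ry': np.float64(0.0), 'rz': np.float64(0.95)}
{'tx': np.float64(-0.61), 'ty': np.float64(-0.36), 'tz': np.float64(0.0), 'rx': np.float64(-0.0), 'ry': np.float64(0.0), 'rz': np.float64(0.95)}
{'tx': np.float64(-0.64), 'ty': np.float64(-0.32), 'tz': np.float64(0.0), 'rx': np.float64(-0.0), 'ry': np.float64(0.0), 'rz': np.float64(0.95)}
{'tx': np.float64(-0.65), 'ty': np.float64(-0.28), 'tz': np.float64(0.0), 'rx': np.float64(-0.0), 'ry': np.float64(0.0), 'rz': np.float64(0.95)}
```

```bash
python3 -m pendant '[{"tx":-0.46,"ty":-0.54,"rz":0.95,"grip":-1},{"tx":-0.5,"ty":-0.5,"rz":0.95,"grip":-1},{"tx":-0.53,"ty":-0.47,"rz":0.95,"grip":-1},{"tx":-0.56,"ty":-0.44,"rz":0.95,"grip":-1},{"tx":-0.6,"ty":-0.4,"rz":0.95,"grip":-1},{"tx":-0.6,"ty":-0.36,"rz":0.95,"grip":-1},{"tx":-0.64,"ty":-0.32,"rz":0.95,"grip":-1},{"tx":-0.65,"ty":-0.28,"rz":0.95,"grip":-1}]'; python3 plan.py .37 .0 .30 3.1416 0 1.631
```

```text
t 0.1 pos [0.2079 0.509  0.3022] rpy [-3.1406 -0.      2.7538] F [-0.39  0.01 -0.28] w 0.0943
to go world mm [ 162.1 -509.    -2.2] rotvec deg [-5.000e-02  3.000e-02  6.433e+01] rows needed 17
{'tx': np.float64(-0.5), 'ty': np.float64(-0.6), 'tz': np.float64(0.0), 'rx': np.float64(-0.0), 'ry': np.float64(0.0), 'rz': np.float64(0.95)}
{'tx': np.float64(-0.54), 'ty': np.float64(-0.57), 'tz': np.float64(0.0), 'rx': np.float64(-0.0), 'ry': np.float64(0.0), 'rz': np.float64(0.95)}
{'tx': np.float64(-0.58), 'ty': np.float64(-0.53), 'tz': np.float64(0.0), 'rx': np.float64(-0.0), 'ry': np.float64(0.0), 'rz': np.float64(0.95)}
{'tx': np.float64(-0.61), 'ty': np.float64(-0.49), 'tz': np.float64(0.0), 'rx': np.float64(-0.0), 'ry': np.float64(0.0), 'rz': np.float64(0.95)}
{'tx': np.float64(-0.64), 'ty': np.float64(-0.45), 'tz': np.float64(0.0), 'rx': np.float64(-0.0), 'ry': np.float64(0.0), 'rz': np.float64(0.95)}
{'tx': np.float64(-0.67), 'ty': np.float64(-0.41), 'tz': np.float64(0.0), 'rx': np.float64(-0.0), 'ry': np.float64(0.0), 'rz': np.float64(0.95)}
{'tx': np.float64(-0.7), 'ty': np.float64(-0.36), 'tz': np.float64(0.0), 'rx': np.float64(-0.0), 'ry': np.float64(0.0), 'rz': np.float64(0.95)}
{'tx': np.float64(-0.72), 'ty': np.float64(-0.31), 'tz': np.float64(0.0), 'rx': np.float64(-0.0), 'ry': np.float64(0.0), 'rz': np.float64(0.95)}$[0]: bad value
```

```bash
python3 -m pendant '[{"rx":0,"ry":0,"rz":0.95,"tx":-0.46,"ty":-0.54,"tz":0,"grip":-1},{"rx":0,"ry":0,"rz":0.95,"tx":-0.5,"ty":-0.5,"tz":0,"grip":-1},{"rx":0,"ry":0,"rz":0.95,"tx":-0.53,"ty":-0.47,"tz":0,"grip":-1},{"rx":0,"ry":0,"rz":0.95,"tx":-0.56,"ty":-0.44,"tz":0,"grip":-1},{"rx":0,"ry":0,"rz":0.95,"tx":-0.6,"ty":-0.4,"tz":0,"grip":-1},{"rx":0,"ry":0,"rz":0.95,"tx":-0.6,"ty":-0.36,"tz":0,"grip":-1},{"rx":0,"ry":0,"rz":0.95,"tx":-0.64,"ty":-0.32,"tz":0,"grip":-1},{"rx":0,"ry":0,"rz":0.95,"tx":-0.65,"ty":-0.28,"tz":0,"grip":-1}]'; echo; python3 plan.py .37 .0 .30 3.1416 0 1.631
```

```text
time_s: 0.77
ee_pos: [0.2779, 0.2866, 0.2989]
eef_rot: [-3.135, 0.002, 2.207]
force: [0.6, 0.6, 0.8]
grip_width: 0.0946

t 0.77 pos [0.2779 0.2866 0.2989] rpy [-3.1351e+00  1.9000e-03  2.2075e+00] F [0.63 0.59 0.77] w 0.0946
to go world mm [  92.1 -286.6    1.1] rotvec deg [-0.33  0.22 33.03] rows needed 9
{'tx': np.float64(-0.79), 'ty': np.float64(-0.27), 'tz': np.float64(0.0), 'rx': np.float64(-0.01), 'ry': np.float64(0.01), 'rz': np.float64(0.92)}
{'tx': np.float64(-0.81), 'ty': np.float64(-0.22), 'tz': np.float64(-0.0), 'rx': np.float64(-0.01), 'ry': np.float64(0.01), 'rz': np.float64(0.92)}
{'tx': np.float64(-0.82), 'ty': np.float64(-0.16), 'tz': np.float64(-0.0), 'rx': np.float64(-0.01), 'ry': np.float64(0.01), 'rz': np.float64(0.92)}
{'tx': np.float64(-0.83), 'ty': np.float64(-0.11), 'tz': np.float64(-0.0), 'rx': np.float64(-0.01), 'ry': np.float64(0.01), 'rz': np.float64(0.92)}
{'tx': np.float64(-0.83), 'ty': np.float64(-0.06), 'tz': np.float64(-0.0), 'rx': np.float64(-0.01), 'ry': np.float64(0.01), 'rz': np.float64(0.92)}
{'tx': np.float64(-0.84), 'ty': np.float64(-0.0), 'tz': np.float64(-0.0), 'rx': np.float64(-0.01), 'ry': np.float64(0.01), 'rz': np.float64(0.92)}
{'tx': np.float64(-0.83), 'ty': np.float64(0.05), 'tz': np.float64(-0.0), 'rx': np.float64(-0.01), 'ry': np.float64(0.01), 'rz': np.float64(0.92)}
{'tx': np.float64(-0.83), 'ty': np.float64(0.1), 'tz': np.float64(-0.0), 'rx': np.float64(-0.01), 'ry': np.float64(0.01), 'rz': np.float64(0.92)}
```

```bash
python3 -m pendant '[{"rx":0,"ry":0,"rz":0.92,"tx":-0.8,"ty":-0.27,"tz":0,"grip":-1},{"rx":0,"ry":0,"rz":0.92,"tx":-0.8,"ty":-0.2,"tz":0,"grip":-1},{"rx":0,"ry":0,"rz":0.92,"tx":-0.82,"ty":-0.15,"tz":0,"grip":-1},{"rx":0,"ry":0,"rz":0.92,"tx":-0.82,"ty":-0.1,"tz":0,"grip":-1},{"rx":0,"ry":0,"rz":0.92,"tx":-0.83,"ty":-0.05,"tz":0,"grip":-0.6},{"rx":0,"ry":0,"rz":0.92,"tx":-0.84,"ty":0,"tz":0,"grip":-0.6},{"rx":0,"ry":0,"rz":0.92,"tx":-0.84,"ty":0.05,"tz":0,"grip":-0.6},{"rx":0,"ry":0,"rz":0.92,"tx":-0.84,"ty":0.1,"tz":0,"grip":-0.6}]'; echo; python3 plan.py .467 -.40 .25 3.1416 0 1.631
```

```text
time_s: 1.43
ee_pos: [0.3581, 0.0194, 0.2995]
eef_rot: [-3.137, 0.005, 1.67]
force: [1.3, 0.6, -0.3]
grip_width: 0.0756

t 1.43 pos [0.3581 0.0194 0.2995] rpy [-3.1374  0.0052  1.6701] F [ 1.26  0.62 -0.32] w 0.0756
to go world mm [ 108.9 -419.4  -49.5] rotvec deg [-0.23  0.3   2.24] rows needed 11
{'tx': np.float64(-0.97), 'ty': np.float64(0.15), 'tz': np.float64(0.12), 'rx': np.float64(-0.01), 'ry': np.float64(0.01), 'rz': np.float64(0.05)}
{'tx': np.float64(-0.97), 'ty': np.float64(0.16), 'tz': np.float64(0.12), 'rx': np.float64(-0.01), 'ry': np.float64(0.01), 'rz': np.float64(0.05)}
{'tx': np.float64(-0.97), 'ty': np.float64(0.16), 'tz': np.float64(0.12), 'rx': np.float64(-0.01), 'ry': np.float64(0.01), 'rz': np.float64(0.05)}
{'tx': np.float64(-0.97), 'ty': np.float64(0.16), 'tz': np.float64(0.12), 'rx': np.float64(-0.01), 'ry': np.float64(0.01), 'rz': np.float64(0.05)}
{'tx': np.float64(-0.97), 'ty': np.float64(0.17), 'tz': np.float64(0.12), 'rx': np.float64(-0.01), 'ry': np.float64(0.01), 'rz': np.float64(0.05)}
{'tx': np.float64(-0.97), 'ty': np.float64(0.17), 'tz': np.float64(0.11), 'rx': np.float64(-0.01), 'ry': np.float64(0.01), 'rz': np.float64(0.05)}
{'tx': np.float64(-0.97), 'ty': np.float64(0.17), 'tz': np.float64(0.11), 'rx': np.float64(-0.01), 'ry': np.float64(0.01), 'rz': np.float64(0.05)}
{'tx': np.float64(-0.97), 'ty': np.float64(0.18), 'tz': np.float64(0.11), 'rx': np.float64(-0.01), 'ry': np.float64(0.01), 'rz': np.float64(0.05)}
```

```bash
python3 -m pendant '[{"rx":0,"ry":0,"rz":0.05,"tx":-0.97,"ty":0.15,"tz":0.1,"grip":-0.6},{"rx":0,"ry":0,"rz":0.05,"tx":-0.97,"ty":0.16,"tz":0.1,"grip":-0.6},{"rx":0,"ry":0,"rz":0.05,"tx":-0.97,"ty":0.16,"tz":0.1,"grip":-0.6},{"rx":0,"ry":0,"rz":0.05,"tx":-0.97,"ty":0.16,"tz":0.1,"grip":-0.6},{"rx":0,"ry":0,"rz":0.05,"tx":-0.97,"ty":0.17,"tz":0.1,"grip":-0.6},{"rx":0,"ry":0,"rz":0.05,"tx":-0.97,"ty":0.17,"tz":0.1,"grip":-0.6},{"rx":0,"ry":0,"rz":0.05,"tx":-0.97,"ty":0.17,"tz":0.1,"grip":-0.6},{"rx":0,"ry":0,"rz":0.05,"tx":-0.97,"ty":0.18,"tz":0.1,"grip":-0.6}]'; echo; python3 plan.py .468 -.40 .13 3.1416 0 1.631
```

```text
time_s: 2.1
ee_pos: [0.4351, -0.3021, 0.2677]
eef_rot: [-3.14, 0.005, 1.635]
force: [1.0, 0.4, 1.2]
grip_width: 0.0753

t 2.1 pos [ 0.4351 -0.3021  0.2677] rpy [-3.1397  0.0051  1.6345] F [0.97 0.42 1.18] w 0.0753
to go world mm [  32.9  -97.9 -137.7] rotvec deg [-0.11  0.29  0.2 ] rows needed 5
{'tx': np.float64(-0.5), 'ty': np.float64(0.13), 'tz': np.float64(0.69), 'rx': np.float64(-0.01), 'ry': np.float64(0.01), 'rz': np.float64(0.01)}
{'tx': np.float64(-0.5), 'ty': np.float64(0.13), 'tz': np.float64(0.69), 'rx': np.float64(-0.01), 'ry': np.float64(0.01), 'rz': np.float64(0.01)}
{'tx': np.float64(-0.5), 'ty': np.float64(0.13), 'tz': np.float64(0.69), 'rx': np.float64(-0.01), 'ry': np.float64(0.01), 'rz': np.float64(0.01)}
{'tx': np.float64(-0.5), 'ty': np.float64(0.13), 'tz': np.float64(0.69), 'rx': np.float64(-0.01), 'ry': np.float64(0.01), 'rz': np.float64(0.01)}
{'tx': np.float64(-0.5), 'ty': np.float64(0.13), 'tz': np.float64(0.69), 'rx': np.float64(-0.01), 'ry': np.float64(0.01), 'rz': np.float64(0.01)}
```

```bash
python3 - <<'E'
from h import *
t=load("top0");s=load("side0")
# refine board yaw: strips' outer/inner edges via brightness; print edge positions along rows
hsv=cv2.cvtColor(t["im"],cv2.COLOR_BGR2HSV)
g=((hsv[...,0]>35)&(hsv[...,0]<95)&(hsv[...,1]>70)).astype(np.uint8)
# board top & bottom edges (green boundary) subpixel by column
G=t["im"].astype(float); f=G[...,2]-G[...,1]  # board red>green ; green bench red<green
def edge(u,v0,v1):
    col=f[v0:v1,u]; lo,hi=col.min(),col.max(); m=(lo+hi)/2
    for i in range(len(col)-1):
        if (col[i]-m)*(col[i+1]-m)<0: return v0+i+(m-col[i])/(col[i+1]-col[i])
far=[];near=[]
for u in range(320,372): far.append(on(t,u,edge(u,222,240),.01))
for u in list(range(330,440)): near.append(on(t,u,edge(u,280,300),.0))
for nme,P in(("far",far),("near",near)):
    P=np.array(P); a=np.polyfit(P[:,1],P[:,0],1); r=P[:,0]-np.polyval(a,P[:,1]); k=abs(r)<.002; a=np.polyfit(P[k,1],P[k,0],1); print(nme,"yaw",-a[0],"x at y=-.25",np.polyval(a,-.25),k.mean())
E
```

```text
far yaw 0.059667108659253315 x at y=-.25 0.5465680236593068 0.9423076923076923
near yaw 0.06143442398336996 x at y=-.25 0.37230590903258126 0.9727272727272728
```

```bash
python3 -m pendant '[{"rx":0,"ry":0,"rz":0,"tx":-0.9,"ty":0.3,"tz":0,"grip":-0.6},{"rx":0,"ry":0,"rz":0,"tx":-0.9,"ty":0.25,"tz":0.2,"grip":-0.6},{"rx":0,"ry":0.25,"rz":0,"tx":-0.7,"ty":0.15,"tz":0.4,"grip":-0.6},{"rx":0,"ry":0.25,"rz":0,"tx":-0.1,"ty":0,"tz":0.8,"grip":-0.6},{"rx":0,"ry":0.25,"rz":0,"tx":0,"ty":0,"tz":0.8,"grip":-0.6}]'; echo; python3 plan.py .468 -.40 .13 3.1416 0 1.631
```

```text
time_s: 2.52
ee_pos: [0.4704, -0.4164, 0.1795]
eef_rot: [3.139, -0.042, 1.629]
force: [1.4, -0.3, -0.5]
grip_width: 0.0752

t 2.52 pos [ 0.4704 -0.4164  0.1795] rpy [ 3.1385 -0.0422  1.6285] F [ 1.41 -0.28 -0.48] w 0.0752
to go world mm [ -2.4  16.4 -49.5] rotvec deg [ 0.18 -2.42 -0.15] rows needed 2
{'tx': np.float64(0.18), 'ty': np.float64(-0.02), 'tz': np.float64(0.63), 'rx': np.float64(0.02), 'ry': np.float64(-0.3), 'rz': np.float64(-0.02)}
{'tx': np.float64(0.19), 'ty': np.float64(-0.02), 'tz': np.float64(0.62), 'rx': np.float64(0.02), 'ry': np.float64(-0.3), 'rz': np.float64(-0.02)}
```

```bash
python3 -m pendant '[{"rx":0,"ry":0,"rz":0,"tx":0.0,"ty":-0.02,"tz":0.63,"grip":-0.6},{"rx":0,"ry":0,"rz":0,"tx":0.1,"ty":-0.02,"tz":0.63,"grip":-0.6},{"rx":0,"ry":0,"rz":0,"tx":0.5,"ty":0,"tz":0,"grip":-0.6}]'; python3 - <<'E'
from h import *
snap("side","s1"); s=load("s1")["im"]
cv2.imwrite("pics/s1z.png",cv2.resize(s[200:380,240:440],None,fx=3.3,fy=3.3,interpolation=cv2.INTER_CUBIC))
E
```

```text
time_s: 2.77
ee_pos: [0.4645, -0.3916, 0.1193]
eef_rot: [-3.138, -0.051, 1.624]
force: [-0.1, 0.6, -0.5]
grip_width: 0.0752
```

View pics/s1z.png

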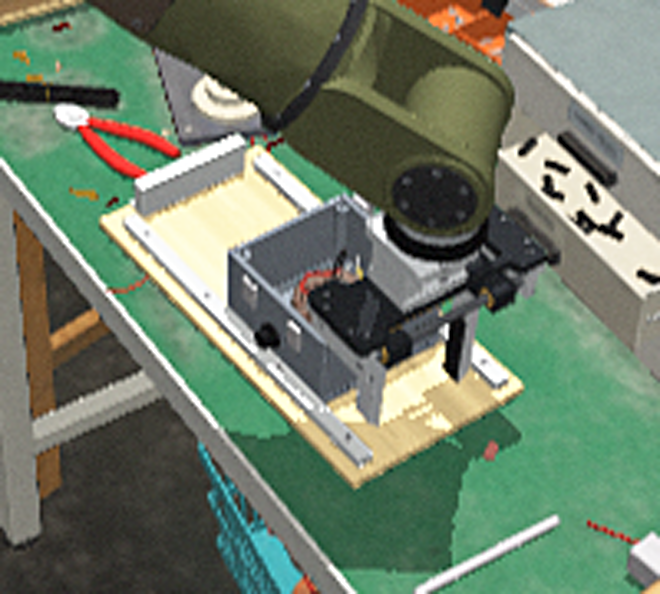

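The fingers are behind the housing's right wall (crop (360,390) and (455,345)), above the board and clear of the strips. I'll raise them slightly and push.

```bash
python3 -m pendant '[{"rx":0,"ry":0,"rz":-0.1,"tx":0.3,"ty":0.05,"tz":-0.18,"grip":-0.6},{"rx":0,"ry":0,"rz":0,"tx":0.25,"ty":0,"tz":0,"grip":-0.6},{"rx":0,"ry":0,"rz":0,"tx":0.2,"ty":0,"tz":0,"grip":-0.6},{"rx":0,"ry":0,"rz":0,"tx":0.2,"ty":0,"tz":0,"grip":-0.6},{"rx":0,"ry":0,"rz":0,"tx":0.2,"ty":0,"tz":0,"grip":-0.6}]'; python3 plan.py .4565 -.235 .125 3.1416 -.05 1.631
```

```text
time_s: 3.23
ee_pos: [0.464, -0.341, 0.1299]
eef_rot: [-3.138, -0.049, 1.632]
force: [1.8, -4.8, -3.2]
grip_width: 0.0754
t 3.23 pos [ 0.464  -0.341   0.1299] rpy [-3.1378 -0.0495  1.6323] F [ 1.75 -4.76 -3.21] w 0.0754
to go world mm [ -7.5 106.   -4.9] rotvec deg [-0.22  0.03  0.07] rows needed 3
{'tx': np.float64(0.88), 'ty': np.float64(-0.01), 'tz': np.float64(0.08), 'rx': np.float64(-0.02), 'ry': np.float64(0.0), 'rz': np.float64(0.01)}
{'tx': np.float64(0.88), 'ty': np.float64(-0.01), 'tz': np.float64(0.09), 'rx': np.float64(-0.02), 'ry': np.float64(0.0), 'rz': np.float64(0.01)}
{'tx': np.float64(0.88), 'ty': np.float64(-0.01), 'tz': np.float64(0.09), 'rx': np.float64(-0.02), 'ry': np.float64(0.0), 'rz': np.float64(0.01)}
```

```bash
python3 -m pendant '[{"rx":0,"ry":0,"rz":0,"tx":0.25,"ty":0,"tz":0.05,"grip":-0.6},{"rx":0,"ry":0,"rz":0,"tx":0.25,"ty":0,"tz":0.05,"grip":-0.6},{"rx":0,"ry":0,"rz":0,"tx":0.25,"ty":0,"tz":0.05,"grip":-0.6},{"rx":0,"ry":0,"rz":0,"tx":0.25,"ty":0,"tz":0.02,"grip":-0.6},{"rx":0,"ry":0,"rz":0,"tx":0.25,"ty":0,"tz":0.02,"grip":-0.6},{"rx":0,"ry":0,"rz":0,"tx":0.25,"ty":0,"tz":0.02,"grip":-0.6},{"rx":0,"ry":0,"rz":0,"tx":0.25,"ty":0,"tz":0.02,"grip":-0.6}]'; python3 plan.py .4565 -.235 .125 3.1416 -.05 1.631
```

```text
time_s: 3.82
ee_pos: [0.4607, -0.2733, 0.1299]
eef_rot: [3.134, -0.028, 1.631]
force: [0.7, -6.5, 1.0]
grip_width: 0.0753
t 3.82 pos [ 0.4607 -0.2733  0.1299] rpy [ 3.1337 -0.0283  1.6306] F [ 0.68 -6.52  1.03] w 0.0753
to go world mm [-4.2 38.3 -4.9] rotvec deg [ 0.45  1.25 -0.02] rows needed 1
{'tx': np.float64(0.96), 'ty': np.float64(-0.05), 'tz': np.float64(0.15), 'rx': np.float64(0.11), 'ry': np.float64(0.31), 'rz': np.float64(-0.0)}
```

```bash
python3 -m pendant '[{"rx":0.05,"ry":0.15,"rz":0,"tx":0.2,"ty":0,"tz":0.05,"grip":-0.6},{"rx":0.05,"ry":0.15,"rz":0,"tx":0.2,"ty":0,"tz":0.05,"grip":-0.6},{"rx":0,"ry":0.15,"rz":0,"tx":0.2,"ty":0,"tz":0.02,"grip":-0.6},{"rx":0,"ry":0.1,"rz":0,"tx":0.15,"ty":0,"tz":0.02,"grip":-0.6}]'; python3 plan.py .4565 -.235 .125 3.1416 -.05 1.631|head -2
```

```text
time_s: 4.15
ee_pos: [0.4593, -0.2455, 0.1297]
eef_rot: [3.134, -0.053, 1.631]
force: [-0.3, -5.0, -2.4]
grip_width: 0.0753
t 4.15 pos [ 0.4593 -0.2455  0.1297] rpy [ 3.1342 -0.0534  1.6309] F [-0.31 -5.04 -2.42] w 0.0753
to go world mm [-2.8 10.5 -4.7] rotvec deg [ 0.43 -0.2  -0.01] rows needed 1
```

```bash
python3 -m pendant '[{"rx":0,"ry":0.1,"rz":0,"tx":0.15,"ty":0,"tz":0.02,"grip":-0.6},{"rx":0,"ry":0.1,"rz":0,"tx":0.1,"ty":0,"tz":0.02,"grip":-0.6}]'; python3 -c "
from h import *
snap('side','s2'); s=load('s2')['im']
cv2.imwrite('pics/s2z.png',cv2.resize(s[220:360,240:400],None,fx=4,fy=4,interpolation=cv2.INTER_CUBIC))"
```

```text
time_s: 4.32
ee_pos: [0.4586, -0.2353, 0.1295]
eef_rot: [3.133, -0.065, 1.631]
force: [-1.6, -7.4, 0.1]
grip_width: 0.075
```

View pics/s2z.png

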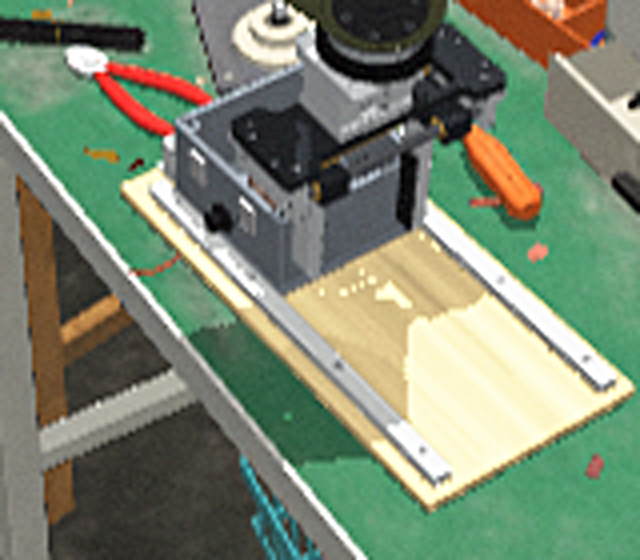

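The housing is close to the stop: its left rim corner is at crop (175,125) and the stop's end shows at (167,155). I'll keep pushing in small steps until the force rises.

```bash
python3 -m pendant '[{"rx":0,"ry":0,"rz":0,"tx":0.08,"ty":0,"tz":0,"grip":-0.6},{"rx":0,"ry":0,"rz":0,"tx":0.06,"ty":0,"tz":0.0,"grip":-0.6}]';python3 -m pendant '[{"rx":0,"ry":0,"rz":0,"tx":0.06,"ty":0,"tz":0,"grip":-0.6},{"rx":0,"ry":0,"rz":0,"tx":0.06,"ty":0,"tz":0.0,"grip":-0.6}]'
```

```text
time_s: 4.53
ee_pos: [0.4581, -0.2292, 0.1301]
eef_rot: [3.132, -0.064, 1.631]
force: [0.3, -4.7, -3.3]
grip_width: 0.075
time_s: 4.7
ee_pos: [0.4579, -0.2278, 0.1313]
eef_rot: [3.129, -0.054, 1.632]
force: [-2.4, -27.2, -6.1]
grip_width: 0.0756
```

```bash
python3 -m pendant '[{"rx":0,"ry":0,"rz":0,"tx":0.03,"ty":0,"tz":0,"grip":-0.6},{"rx":0,"ry":0,"rz":0,"tx":0.03,"ty":0,"tz":0.0,"grip":-0.6},{"rx":0,"ry":0,"rz":0,"tx":0.03,"ty":0,"tz":0.0,"grip":-0.6},{"rx":0,"ry":0,"rz":0,"tx":0.03,"ty":0,"tz":0.0,"grip":-0.6}]'; python3 -m pendant '[{"rx":0,"ry":0,"rz":0,"tx":-0.1,"ty":0,"tz":0,"grip":-0.6},{"rx":0,"ry":0,"rz":0,"tx":-0.4,"ty":0,"tz":0.0,"grip":-0.6},{"rx":0,"ry":0,"rz":0,"tx":-0.6,"ty":0,"tz":0.0,"grip":-0.6},{"rx":0,"ry":-0.2,"rz":0,"tx":-0.6,"ty":0,"tz":-0.4,"grip":-0.6},{"rx":0,"ry":-0.2,"rz":0,"tx":-0.2,"ty":0,"tz":-0.9,"grip":-0.6},{"rx":0,"ry":-0.2,"rz":0,"tx":0,"ty":0,"tz":-1,"grip":-0.6},{"rx":0,"ry":-0.1,"rz":0,"tx":0,"ty":0,"tz":-1,"grip":-0.6},{"rx":0,"ry":0,"rz":0,"tx":0,"ty":0,"tz":-1,"grip":-0.6}]'
python3 plan.py .5385 .307 .30 3.1416 0 1.475 |head -2
```

```text
time_s: 5.03
ee_pos: [0.4575, -0.2269, 0.1324]
eef_rot: [3.126, -0.042, 1.631]
force: [0.4, -12.9, -5.3]
grip_width: 0.0755
time_s: 5.7
ee_pos: [0.4572, -0.3112, 0.2989]
eef_rot: [3.139, -0.006, 1.629]
force: [0.5, -0.3, -1.0]
grip_width: 0.0751
t 5.7 pos [ 0.4572 -0.3112  0.2989] rpy [ 3.1394 -0.0056  1.6292] F [ 0.52 -0.28 -0.96] w 0.0751
to go world mm [ 81.3 618.2   1.1] rotvec deg [ 0.1  -0.33  8.84] rows needed 16
```

```bash
python3 - <<'E'
from h import *
t=load("top0");s=load("side0")
L=t["im"].astype(float)
# print blueish light top edge profile
g=cv2.cvtColor(t["im"],cv2.COLOR_BGR2GRAY).astype(float)
bl=L[...,0]-L[...,2]
for name,(r0,r1),(u0,u1) in (("far",(208,224),(141,188)),("near",(240,256),(136,183))):
    pts=[]
    for u in range(u0,u1):
        col=g[r0:r1,u]*(bl[r0:r1,u]>15)   # light blue-grey band
        w=np.clip(col-110,0,None)
        if w.sum()>20: pts.append((u,(w*np.arange(r0,r1)).sum()/w.sum()))
    pts=np.array(pts); a=np.polyfit(pts[:,0],pts[:,1],1)
    k=abs(pts[:,1]-np.polyval(a,pts[:,0]))<.6; a=np.polyfit(pts[k,0],pts[k,1],1)
    P=np.array([on(t,u,np.polyval(a,u),.155) for u in (u0,(u0+u1)/2,u1)])
    d=P[0]-P[2]; print(name,len(pts),k.mean(),a,"yaw",-np.arctan2(d[0],d[1]),P.round(4))
E
```

```text
far 47 0.40425531914893614 [3.76702185e-02 2.09308256e+02] yaw -0.041155306982931655 [[0.5433 0.3619 0.155 ]
 [0.5409 0.3039 0.155 ]
 [0.5385 0.246  0.155 ]]
near 47 0.9787234042553191 [9.29433971e-02 2.33499153e+02] yaw -0.09581637550503525 [[0.4643 0.3681 0.155 ]
 [0.4587 0.3107 0.155 ]
 [0.4532 0.2534 0.155 ]]
```

```bash
python3 -m pendant '[{"rx":0,"ry":0,"rz":0.2,"tx":1,"ty":0,"tz":-0.1,"grip":-0.6},{"rx":0,"ry":0,"rz":0.2,"tx":1,"ty":0,"tz":0,"grip":-0.6},{"rx":0,"ry":0,"rz":0.2,"tx":1,"ty":0,"tz":0,"grip":-0.6},{"rx":0,"ry":0,"rz":0.2,"tx":1,"ty":0,"tz":0,"grip":-0.6},{"rx":0,"ry":0,"rz":0.2,"tx":1,"ty":0,"tz":0,"grip":-0.6},{"rx":0,"ry":0,"rz":0.2,"tx":1,"ty":0,"tz":0,"grip":-0.6},{"rx":0,"ry":0,"rz":0.2,"tx":1,"ty":0.1,"tz":0,"grip":-0.6},{"rx":0,"ry":0,"rz":0.2,"tx":1,"ty":0.2,"tz":0,"grip":-0.6}]'
python3 plan.py .5375 .307 .30 3.1416 0 1.475 
```

```text
time_s: 6.37
ee_pos: [0.4671, 0.0086, 0.3157]
eef_rot: [3.125, -0.001, 1.5]
force: [1.5, -0.2, -0.1]
grip_width: 0.0753
t 6.37 pos [0.4671 0.0086 0.3157] rpy [ 3.1249e+00 -1.1000e-03  1.5004e+00] F [ 1.48 -0.15 -0.1 ] w 0.0753
to go world mm [ 70.4 298.4 -15.7] rotvec deg [ 0.96 -0.07  1.46] rows needed 8
{'tx': np.float64(0.95), 'ty': np.float64(0.15), 'tz': np.float64(0.05), 'rx': np.float64(0.03), 'ry': np.float64(-0.0), 'rz': np.float64(0.05)}
{'tx': np.float64(0.95), 'ty': np.float64(0.15), 'tz': np.float64(0.05), 'rx': np.float64(0.03), 'ry': np.float64(-0.0), 'rz': np.float64(0.05)}
{'tx': np.float64(0.95), 'ty': np.float64(0.15), 'tz': np.float64(0.05), 'rx': np.float64(0.03), 'ry': np.float64(-0.0), 'rz': np.float64(0.05)}
{'tx': np.float64(0.95), 'ty': np.float64(0.14), 'tz': np.float64(0.05), 'rx': np.float64(0.03), 'ry': np.float64(-0.0), 'rz': np.float64(0.05)}
{'tx': np.float64(0.95), 'ty': np.float64(0.14), 'tz': np.float64(0.05), 'rx': np.float64(0.03), 'ry': np.float64(-0.0), 'rz': np.float64(0.05)}
{'tx': np.float64(0.95), 'ty': np.float64(0.14), 'tz': np.float64(0.05), 'rx': np.float64(0.03), 'ry': np.float64(-0.0), 'rz': np.float64(0.05)}
{'tx': np.float64(0.95), 'ty': np.float64(0.14), 'tz': np.float64(0.05), 'rx': np.float64(0.03), 'ry': np.float64(-0.0), 'rz': np.float64(0.05)}
{'tx': np.float64(0.95), 'ty': np.float64(0.13), 'tz': np.float64(0.05), 'rx': np.float64(0.03), 'ry': np.float64(-0.0), 'rz': np.float64(0.05)}
```

```bash
python3 -m pendant '[{"rx":0.03,"ry":0,"rz":0.05,"tx":0.95,"ty":0.15,"tz":0,"grip":-0.6},{"rx":0.03,"ry":0,"rz":0.05,"tx":0.95,"ty":0.15,"tz":0,"grip":-0.6},{"rx":0.03,"ry":0,"rz":0.05,"tx":0.95,"ty":0.15,"tz":0,"grip":-0.6},{"rx":0.03,"ry":0,"rz":0.05,"tx":0.95,"ty":0.15,"tz":0,"grip":-0.6},{"rx":0.03,"ry":0,"rz":0.05,"tx":0.95,"ty":0.15,"tz":0,"grip":-0.6},{"rx":0.03,"ry":0,"rz":0.05,"tx":0.9,"ty":0.15,"tz":0,"grip":-0.6},{"rx":0.03,"ry":0,"rz":0.05,"tx":0.9,"ty":0.15,"tz":0,"grip":-0.6}]'
python3 plan.py .537 .306 .25 3.1416 0 1.475 
```

```text
time_s: 6.95
ee_pos: [0.5326, 0.2784, 0.3188]
eef_rot: [3.141, -0.004, 1.475]
force: [0.3, -0.2, 0.0]
grip_width: 0.0753
t 6.95 pos [0.5326 0.2784 0.3188] rpy [ 3.141  -0.0041  1.4745] F [ 0.33 -0.18  0.05] w 0.0753
to go world mm [  4.4  27.6 -68.8] rotvec deg [ 0.04 -0.23 -0.03] rows needed 2
{'tx': np.float64(0.34), 'ty': np.float64(0.02), 'tz': np.float64(0.86), 'rx': np.float64(0.0), 'ry': np.float64(-0.03), 'rz': np.float64(-0.0)}
{'tx': np.float64(0.35), 'ty': np.float64(0.02), 'tz': np.float64(0.86), 'rx': np.float64(0.0), 'ry': np.float64(-0.03), 'rz': np.float64(-0.0)}
```

```bash
python3 -m pendant '[{"rx":0,"ry":-0.06,"rz":0,"tx":0.7,"ty":0.03,"tz":0.4,"grip":-0.6},{"rx":0,"ry":0,"rz":0,"tx":0.05,"ty":0,"tz":0.6,"grip":-0.6},{"rx":0,"ry":0,"rz":0,"tx":0,"ty":0,"tz":0.6,"grip":-0.6},{"rx":0,"ry":0,"rz":0,"tx":0,"ty":0,"tz":0.3,"grip":-0.6}]'
python3 plan.py .537 .306 .205 3.1416 0 1.475
python3 - <<'E'
from h import *
for n in("side","top"): snap(n,n+"3")
s=load("side3")["im"];t=load("top3")["im"]
cv2.imwrite('pics/s3z.png',cv2.resize(s[90:230,190:350],None,fx=4,fy=4,interpolation=cv2.INTER_CUBIC))
E
```

```text
time_s: 7.28
ee_pos: [0.5392, 0.3163, 0.2417]
eef_rot: [3.139, -0.004, 1.481]
force: [0.1, 0.1, -0.4]
grip_width: 0.0753
t 7.28 pos [0.5392 0.3163 0.2417] rpy [ 3.1394 -0.004   1.4809] F [ 0.13  0.05 -0.35] w 0.0753
to go world mm [ -2.2 -10.3 -36.7] rotvec deg [ 0.13 -0.23  0.34] rows needed 1
{'tx': np.float64(-0.27), 'ty': np.float64(-0.03), 'tz': np.float64(0.92), 'rx': np.float64(0.03), 'ry': np.float64(-0.06), 'rz': np.float64(0.08)}
```

View pics/s3z.png

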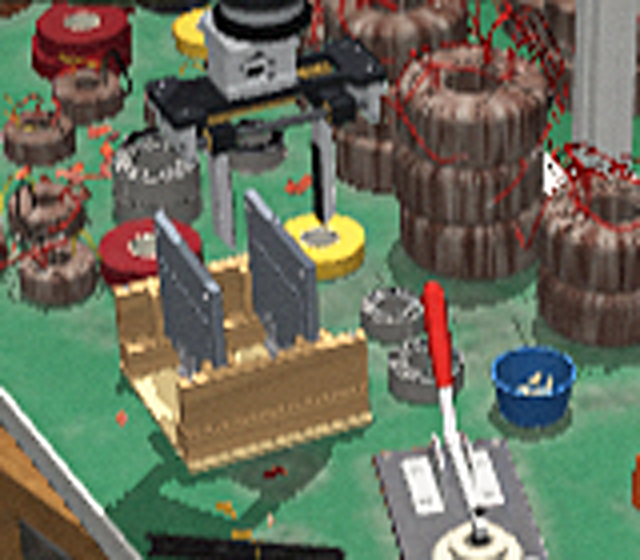

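View pics/top3.png

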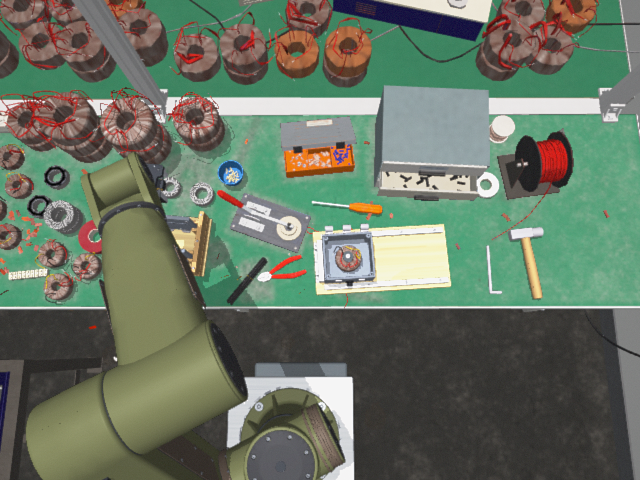

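The fingers straddle the far lid: tips at crop (230,245) and (322,220), lid edge at (282,232). The top view shows the housing home at about (348,257), by the stop. Next I'll descend and grip.

```bash
python3 -m pendant '[{"rx":0,"ry":-0.06,"rz":0.08,"tx":-0.25,"ty":-0.05,"tz":0.4,"grip":-0.6},{"rx":0,"ry":0,"rz":0,"tx":0,"ty":0,"tz":0.35,"grip":-0.6},{"rx":0,"ry":0,"rz":0,"tx":0,"ty":0,"tz":0.1,"grip":-0.6}]'
python3 plan.py .537 .306 .205 3.1416 0 1.475
```

```text
time_s: 7.63
ee_pos: [0.5385, 0.3044, 0.2128]
eef_rot: [3.135, -0.002, 1.472]
force: [-0.3, -0.4, -0.1]
grip_width: 0.0748
t 7.63 pos [0.5385 0.3044 0.2128] rpy [ 3.1351e+00 -2.5000e-03  1.4723e+00] F [-0.29 -0.41 -0.07] w 0.0748
to go world mm [-1.5  1.6 -7.8] rotvec deg [ 0.37 -0.14 -0.16] rows needed 1
{'tx': np.float64(0.04), 'ty': np.float64(-0.04), 'tz': np.float64(0.2), 'rx': np.float64(0.09), 'ry': np.float64(-0.04), 'rz': np.float64(-0.04)}
```

```bash
python3 -m pendant '[{"rx":0.09,"ry":-0.04,"rz":0,"tx":0.04,"ty":-0.04,"tz":0.2,"grip":-0.2},{"rx":0,"ry":0,"rz":0,"tx":0,"ty":0,"tz":0,"grip":0.2},{"rx":0,"ry":0,"rz":0,"tx":0,"ty":0,"tz":0,"grip":0.6},{"rx":0,"ry":0,"rz":0,"tx":0,"ty":0,"tz":0,"grip":1},{"rx":0,"ry":0,"rz":0,"tx":0,"ty":0,"tz":0,"grip":1},{"rx":0,"ry":0,"rz":0,"tx":0,"ty":0,"tz":0,"grip":1},{"rx":0,"ry":0,"rz":0,"tx":0,"ty":0,"tz":0,"grip":1},{"rx":0,"ry":0,"rz":0,"tx":0,"ty":0,"tz":0,"grip":1}]' 15
python3 plan.py .537 .306 .205 3.1416 0 1.475
```

```text
time_s: 8.3
ee_pos: [0.5391, 0.3059, 0.2106]
eef_rot: [3.136, -0.004, 1.471]
force: [0.7, 0.3, 0.1]
grip_width: 0.0252
t 8.3 pos [0.5391 0.3059 0.2106] rpy [ 3.1361 -0.0035  1.4708] F [0.74 0.3  0.14] w 0.0252
to go world mm [-2.1  0.1 -5.6] rotvec deg [ 0.31 -0.2  -0.24] rows needed 1
{'tx': np.float64(-0.0), 'ty': np.float64(-0.05), 'tz': np.float64(0.14), 'rx': np.float64(0.08), 'ry': np.float64(-0.05), 'rz': np.float64(-0.06)}
```

```bash
python3 -m pendant '[{"rx":0.08,"ry":-0.05,"rz":-0.06,"tx":0,"ty":-0.04,"tz":0.14,"grip":1},{"rx":0,"ry":0,"rz":0,"tx":0,"ty":0,"tz":0,"grip":1},{"rx":0,"ry":0,"rz":0,"tx":0,"ty":0,"tz":0,"grip":1},{"rx":0,"ry":0,"rz":0,"tx":0,"ty":0,"tz":0,"grip":1},{"rx":0,"ry":0,"rz":0,"tx":0,"ty":0,"tz":0,"grip":1}]' 15
python3 -m pendant '[{"rx":0,"ry":0,"rz":0,"tx":0,"ty":0,"tz":0,"grip":1},{"rx":0,"ry":0,"rz":0,"tx":0,"ty":0,"tz":0,"grip":1},{"rx":0,"ry":0,"rz":0,"tx":0,"ty":0,"tz":0,"grip":1}]' 30
python3 plan.py .537 .306 .205 3.1416 0 1.475
```

```text
time_s: 8.72
ee_pos: [0.5374, 0.3063, 0.2051]
eef_rot: [-3.141, 0.0, 1.476]
force: [0.7, -0.5, 0.3]
grip_width: 0.01
time_s: 8.97
ee_pos: [0.5374, 0.3063, 0.2051]
eef_rot: [-3.141, 0.0, 1.476]
force: [1.0, -0.5, 1.5]
grip_width: 0.01
t 8.97 pos [0.5374 0.3063 0.2051] rpy [-3.1413  0.      1.4756] F [ 1.03 -0.49  1.52] w 0.01
to go world mm [-0.4 -0.3 -0.1] rotvec deg [-0.02  0.    0.04] rows needed 1
{'tx': np.float64(-0.01), 'ty': np.float64(-0.01), 'tz': np.float64(0.0), 'rx': np.float64(-0.0), 'ry': np.float64(0.0), 'rz': np.float64(0.01)}
```

```bash
python3 -m pendant '[{"rx":0,"ry":0,"rz":0,"tx":0,"ty":0,"tz":-0.1,"grip":1},{"rx":0,"ry":0,"rz":0,"tx":0,"ty":0,"tz":-0.2,"grip":1},{"rx":0,"ry":0,"rz":0,"tx":0,"ty":0,"tz":-0.3,"grip":1},{"rx":0,"ry":0,"rz":0,"tx":0,"ty":0,"tz":-0.3,"grip":1},{"rx":0,"ry":0,"rz":0,"tx":0,"ty":0,"tz":-0.3,"grip":1},{"rx":0,"ry":0,"rz":0,"tx":0,"ty":0,"tz":-0.4,"grip":1},{"rx":0,"ry":0,"rz":0,"tx":0,"ty":0,"tz":-0.4,"grip":1},{"rx":0,"ry":0,"rz":0,"tx":0,"ty":0,"tz":-0.5,"grip":1}]' 40
python3 plan.py .537 .306 .205 3.1416 0 1.475|head -2
```

```text
time_s: 9.63
ee_pos: [0.5365, 0.3053, 0.3065]
eef_rot: [-3.133, 0.006, 1.476]
force: [0.3, -0.2, -4.3]
grip_width: 0.0097
t 9.63 pos [0.5365 0.3053 0.3065] rpy [-3.1334  0.0062  1.4756] F [ 0.25 -0.22 -4.34] w 0.0097
to go world mm [   0.5    0.7 -101.5] rotvec deg [-0.47  0.35  0.03] rows needed 3
```

```bash
python3 -m pendant '[{"rx":-0.1,"ry":0.08,"rz":0,"tx":0,"ty":0,"tz":-0.7,"grip":1},{"rx":0,"ry":0,"rz":0,"tx":0,"ty":0,"tz":-0.7,"grip":1},{"rx":0,"ry":0,"rz":0,"tx":0,"ty":0,"tz":-0.7,"grip":1},{"rx":0,"ry":0,"rz":0,"tx":0,"ty":0,"tz":-0.3,"grip":1}]' 40
python3 - <<'E'
from h import *
snap("side","side4");snap("top","top4")
s=load("side4")["im"];t=load("top4")["im"]
cv2.imwrite('pics/s4z.png',cv2.resize(s[225:325,260:390],None,fx=6,fy=6,interpolation=cv2.INTER_CUBIC))
cv2.imwrite('pics/t4z.png',cv2.resize(t[210:310,300:420],None,fx=6,fy=6,interpolation=cv2.INTER_CUBIC))
E
```

```text
time_s: 9.97
ee_pos: [0.5347, 0.3051, 0.4114]
eef_rot: [-3.139, -0.0, 1.476]
force: [-0.5, -0.1, -3.3]
grip_width: 0.0101
```

View pics/s4z.png

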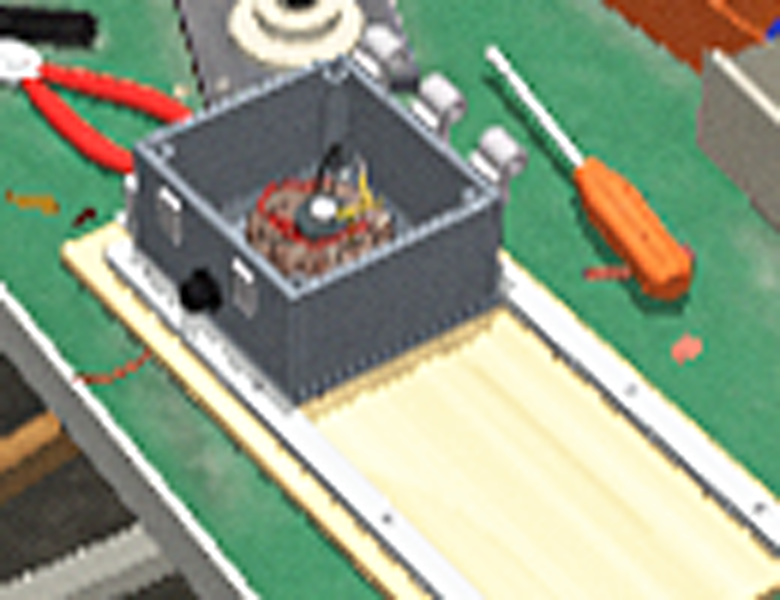

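View pics/t4z.png

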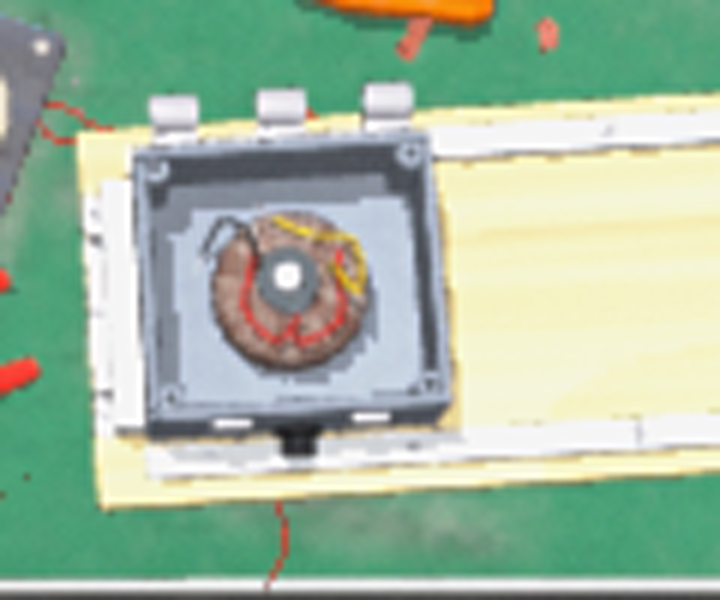

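View pics/side4.png

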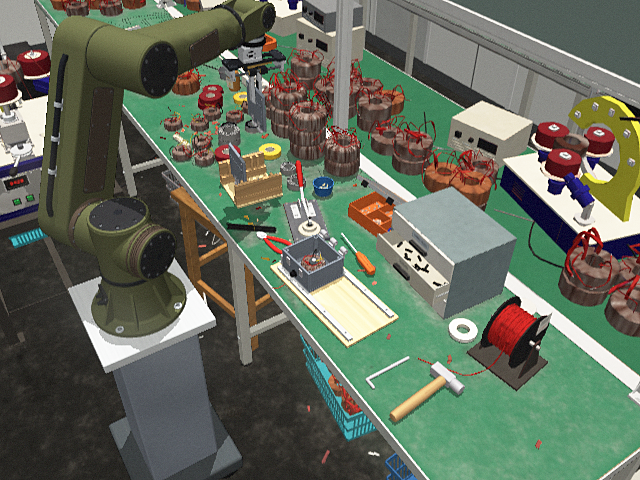

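```bash
python3 - <<'E'
from h import *
np.set_printoptions(precision=4,suppress=True)
t=load("top4");s=load("side4")
T=lambda x,y,z: on(t,300+(x+.5)/6-.5,210+(y+.5)/6-.5,z)
S=lambda x,y,z: on(s,260+(x+.5)/6-.5,225+(y+.5)/6-.5,z)
print("T knuckles",[T(*p,.085) for p in((174,112),(281,106),(388,100))])
rt=np.array([T(*p,.08) for p in((134,148),(430,130),(452,410),(150,438))]);print("T rim",rt,rt.mean(0))
rs=np.array([S(*p,.08) for p in((134,145),(345,58),(502,197),(293,295))]);print("S rim",rs,rs.mean(0))
print("S knuckle +y/-y end mid",[S(*p,.085) for p in((375,45),(436,105),(500,160))])
y=0.0605
for c in (rt.mean(0),rs.mean(0)): print("axis from rim",c+.072*np.array([np.cos(y),np.sin(y),0]))
# from stop / track
print("S base edge right",S(303,403,.01),S(497,303,.01))
E
```

```text
T knuckles [array([ 0.5247, -0.1001,  0.085 ]), array([ 0.5273, -0.1462,  0.085 ]), array([ 0.5299, -0.1923,  0.085 ])]
T rim [[ 0.51   -0.0829  0.08  ]
 [ 0.5177 -0.2106  0.08  ]
 [ 0.3961 -0.217   0.08  ]
 [ 0.3844 -0.0893  0.08  ]] [ 0.4521 -0.15    0.08  ]
S rim [[ 0.3884 -0.0923  0.08  ]
 [ 0.505  -0.0902  0.08  ]
 [ 0.5128 -0.2118  0.08  ]
 [ 0.3978 -0.217   0.08  ]] [ 0.451  -0.1528  0.08  ]
S knuckle +y/-y end mid [array([ 0.5191, -0.0946,  0.085 ]), array([ 0.5195, -0.1467,  0.085 ]), array([ 0.523 , -0.1947,  0.085 ])]
axis from rim [ 0.5239 -0.1456  0.08  ]
axis from rim [ 0.5229 -0.1485  0.08  ]
S base edge right [ 0.4032 -0.2168  0.01  ] [ 0.5151 -0.2085  0.01  ]
```

```bash
python3 plan.py .523 -.147 .40 3.1416 0 1.631
```

```text
t 10.07 pos [0.5349 0.3052 0.41  ] rpy [-3.1391e+00 -3.0000e-04  1.4761e+00] F [ 0.04 -1.26 -3.81] w 0.0096
to go world mm [ -11.9 -452.2  -10. ] rotvec deg [-0.14 -0.03 -8.88] rows needed 12
{'tx': np.float64(-0.94), 'ty': np.float64(0.06), 'tz': np.float64(0.02), 'rx': np.float64(-0.0), 'ry': np.float64(-0.0), 'rz': np.float64(-0.18)}
{'tx': np.float64(-0.94), 'ty': np.float64(0.05), 'tz': np.float64(0.02), 'rx': np.float64(-0.0), 'ry': np.float64(-0.0), 'rz': np.float64(-0.18)}
{'tx': np.float64(-0.94), 'ty': np.float64(0.04), 'tz': np.float64(0.02), 'rx': np.float64(-0.0), 'ry': np.float64(-0.0), 'rz': np.float64(-0.18)}
{'tx': np.float64(-0.94), 'ty': np.float64(0.03), 'tz': np.float64(0.02), 'rx': np.float64(-0.0), 'ry': np.float64(-0.0), 'rz': np.float64(-0.18)}
{'tx': np.float64(-0.94), 'ty': np.float64(0.02), 'tz': np.float64(0.02), 'rx': np.float64(-0.0), 'ry': np.float64(-0.0), 'rz': np.float64(-0.18)}
{'tx': np.float64(-0.94), 'ty': np.float64(0.0), 'tz': np.float64(0.02), 'rx': np.float64(-0.0), 'ry': np.float64(-0.0), 'rz': np.float64(-0.18)}
{'tx': np.float64(-0.94), 'ty': np.float64(-0.01), 'tz': np.float64(0.02), 'rx': np.float64(-0.0), 'ry': np.float64(-0.0), 'rz': np.float64(-0.18)}
{'tx': np.float64(-0.94), 'ty': np.float64(-0.02), 'tz': np.float64(0.02), 'rx': np.float64(-0.0), 'ry': np.float64(-0.0), 'rz': np.float64(-0.18)}
```

Time is plentiful, so I'll go more slowly to avoid the lid slipping or swinging.

```bash
python3 -m pendant '[{"rx":0,"ry":0,"rz":-0.05,"tx":-0.3,"ty":0,"tz":0,"grip":1},{"rx":0,"ry":0,"rz":-0.18,"tx":-0.6,"ty":0.03,"tz":0,"grip":1},{"rx":0,"ry":0,"rz":-0.18,"tx":-0.7,"ty":0.03,"tz":0,"grip":1},{"rx":0,"ry":0,"rz":-0.18,"tx":-0.7,"ty":0.03,"tz":0,"grip":1},{"rx":0,"ry":0,"rz":-0.18,"tx":-0.7,"ty":0.02,"tz":0,"grip":1},{"rx":0,"ry":0,"rz":-0.18,"tx":-0.7,"ty":0,"tz":0,"grip":1},{"rx":0,"ry":0,"rz":-0.18,"tx":-0.7,"ty":0,"tz":0,"grip":1},{"rx":0,"ry":0,"rz":-0.18,"tx":-0.7,"ty":0,"tz":0,"grip":1}]' 45
python3 -m pendant '[{"rx":0,"ry":0,"rz":-0.18,"tx":-0.7,"ty":0,"tz":0,"grip":1},{"rx":0,"ry":0,"rz":-0.18,"tx":-0.7,"ty":-0.03,"tz":0,"grip":1},{"rx":0,"ry":0,"rz":-0.18,"tx":-0.7,"ty":-0.03,"tz":0,"grip":1},{"rx":0,"ry":0,"rz":-0.18,"tx":-0.7,"ty":-0.03,"tz":0,"grip":1},{"rx":0,"ry":0,"rz":-0.18,"tx":-0.7,"ty":-0.03,"tz":0,"grip":1},{"rx":0,"ry":0,"rz":-0.1,"tx":-0.6,"ty":0,"tz":0,"grip":1}]' 45
python3 plan.py .523 -.147 .31 3.1416 0 1.631
```

```text
time_s: 10.73
ee_pos: [0.5237, 0.0937, 0.3982]
eef_rot: [-3.119, 0.003, 1.58]
force: [0.7, 0.4, -4.0]
grip_width: 0.01
time_s: 11.23
ee_pos: [0.5194, -0.0814, 0.3903]
eef_rot: [-3.104, -0.001, 1.653]
force: [0.1, 0.6, -4.2]
grip_width: 0.0098
t 11.23 pos [ 0.5194 -0.0814  0.3903] rpy [-3.1043e+00 -1.0000e-03  1.6532e+00] F [ 0.15  0.62 -4.22] w 0.0098
to go world mm [  3.6 -65.6 -80.3] rotvec deg [-2.13 -0.03  1.27] rows needed 3
{'tx': np.float64(-0.55), 'ty': np.float64(0.01), 'tz': np.float64(0.67), 'rx': np.float64(-0.18), 'ry': np.float64(-0.0), 'rz': np.float64(0.11)}
{'tx': np.float64(-0.55), 'ty': np.float64(0.01), 'tz': np.float64(0.67), 'rx': np.float64(-0.18), 'ry': np.float64(-0.0), 'rz': np.float64(0.11)}
{'tx': np.float64(-0.55), 'ty': np.float64(0.0), 'tz': np.float64(0.67), 'rx': np.float64(-0.18), 'ry': np.float64(-0.0), 'rz': np.float64(0.11)}
```

```bash
python3 -m pendant '[{"rx":-0.2,"ry":0,"rz":0.1,"tx":-0.4,"ty":0,"tz":0.3,"grip":1},{"rx":-0.2,"ry":0,"rz":0.1,"tx":-0.45,"ty":0,"tz":0.5,"grip":1},{"rx":-0.1,"ry":0,"rz":0.08,"tx":-0.4,"ty":0,"tz":0.5,"grip":1},{"rx":0,"ry":0,"rz":0.05,"tx":-0.2,"ty":0,"tz":0.3,"grip":1},{"rx":0,"ry":0,"rz":0,"tx":0,"ty":0,"tz":0.1,"grip":1}]' 45
python3 -m pendant '[{"rx":0,"ry":0,"rz":0,"tx":0,"ty":0,"tz":0,"grip":1}]' 45
python3 plan.py .523 -.147 .31 3.1416 0 1.631
```

```text
time_s: 11.65
ee_pos: [0.5173, -0.1481, 0.3139]
eef_rot: [-3.132, -0.003, 1.624]
force: [0.0, 0.6, -4.3]
grip_width: 0.0095
time_s: 11.73
ee_pos: [0.5163, -0.1483, 0.312]
eef_rot: [-3.129, -0.005, 1.623]
force: [-0.5, 0.4, -3.2]
grip_width: 0.0098
t 11.73 pos [ 0.5163 -0.1483  0.312 ] rpy [-3.1289 -0.005   1.6232] F [-0.47  0.45 -3.18] w 0.0098
to go world mm [ 6.7  1.3 -2. ] rotvec deg [-0.73 -0.29 -0.44] rows needed 1
{'tx': np.float64(0.02), 'ty': np.float64(0.17), 'tz': np.float64(0.05), 'rx': np.float64(-0.18), 'ry': np.float64(-0.07), 'rz': np.float64(-0.11)}
```

```bash
python3 -m pendant '[{"rx":-0.18,"ry":-0.07,"rz":-0.11,"tx":0.02,"ty":0.17,"tz":0,"grip":1}]' 45
python3 -m pendant '[{"rx":0,"ry":0,"rz":0,"tx":0,"ty":0,"tz":0,"grip":1}]' 45
python3 plan.py .523 -.147 .31 3.1416 0 1.631
python3 - <<'E'
from h import *
snap("side","side5");snap("top","top5")
s=load("side5")["im"];t=load("top5")["im"]
cv2.imwrite('pics/s5z.png',cv2.resize(s[180:310,250:390],None,fx=5.5,fy=5.5,interpolation=cv2.INTER_CUBIC)[:600,:800])
cv2.imwrite('pics/t5z.png',cv2.resize(t[190:290,290:420],None,fx=6,fy=6,interpolation=cv2.INTER_CUBIC))
E
python3 plan.py .523 -.147 .31 3.1416 0 1.631
```

```text
time_s: 11.82
ee_pos: [0.5224, -0.1471, 0.3116]
eef_rot: [-3.14, -0.001, 1.631]
force: [0.7, -0.4, -3.5]
grip_width: 0.0096
time_s: 11.9
ee_pos: [0.523, -0.1465, 0.3119]
eef_rot: [-3.141, -0.0, 1.632]
force: [0.5, 0.0, -2.6]
grip_width: 0.0097
t 11.9 pos [ 0.523  -0.1465  0.3119] rpy [-3.1415e+00 -4.0000e-04  1.6320e+00] F [ 0.47  0.03 -2.6 ] w 0.0097
to go world mm [ 0.  -0.5 -1.9] rotvec deg [-0.01 -0.02  0.06] rows needed 1
{'tx': np.float64(-0.01), 'ty': np.float64(-0.0), 'tz': np.float64(0.05), 'rx': np.float64(-0.0), 'ry': np.float64(-0.01), 'rz': np.float64(0.01)}
t 12.0 pos [ 0.5226 -0.1465  0.3122] rpy [-3.1409e+00 -4.0000e-04  1.6318e+00] F [ 0.04 -0.1  -3.62] w 0.0098
to go world mm [ 0.4 -0.5 -2.2] rotvec deg [-0.04 -0.02  0.04] rows needed 1
{'tx': np.float64(-0.01), 'ty': np.float64(0.01), 'tz': np.float64(0.06), 'rx': np.float64(-0.01), 'ry': np.float64(-0.01), 'rz': np.float64(0.01)}
```

View pics/s5z.png

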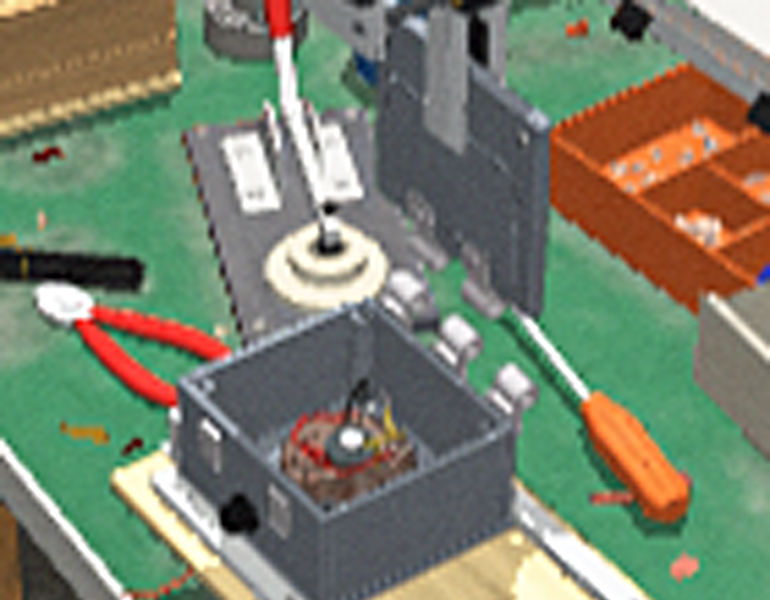

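View pics/t5z.png

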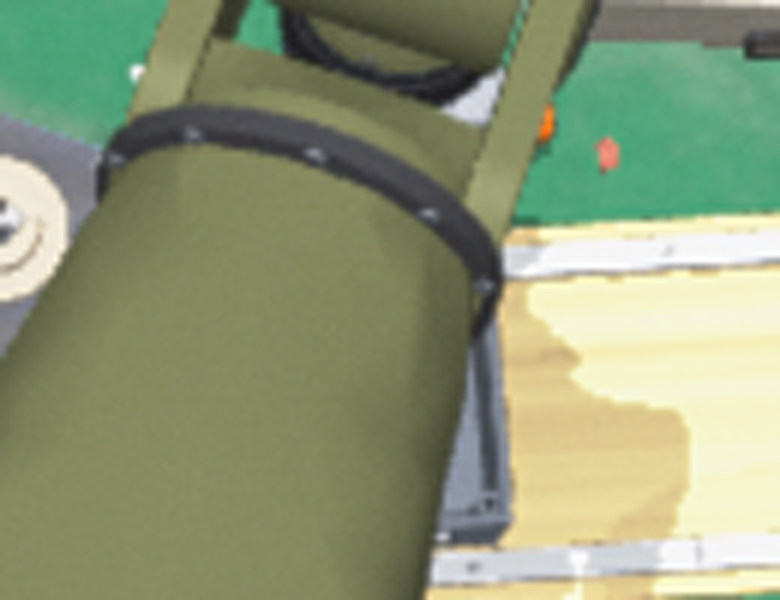

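The side view shows the lid upright, with its two knuckles at crop (425,250) and (482,298). They sit above and behind the gaps between the housing knuckles at (405,295), (457,338) and (512,388). The arm hides the top view, so I'll work from side-view relative measurements, zooming further.

```bash
python3 - <<'E'
from h import *
s=load("side5");im=s["im"]
z=cv2.resize(im[215:260,312:352],None,fx=14,fy=14,interpolation=cv2.INTER_CUBIC)[:600]
# predicted points
from scipy.spatial.transform import Rotation as Ro
R=Ro.from_euler("z",.0610).as_matrix()
A=np.array([.5226,-.1465,.3122-.1821])
np.set_printoptions(precision=2,suppress=True)
def q(n,a,base): 
    p=proj(s,base+R@np.array(a)); print(n,p); c=((p-[312,215]+.5)*14).astype(int); cv2.drawMarker(z,tuple(int(v) for v in c),(0,0,255) if base is A else (255,0,255),cv2.MARKER_CROSS,10,1)
for sy in(-1,1):
  for sx in(-1,1): q(("lidbot",sx,sy),(sx*.005,sy*.065,.013),A); q(("lidtop",sx,sy),(sx*.005,sy*.065,.132),A)
for y in(-.033,-.013,.013,.033): q(("lk",y),(0,y,0),A)
H=np.array([.523,-.147,.085])
for y in(-.056,-.036,-.010,.010,.036,.056): q(("hk",y),(0,y,0),H)
cv2.imwrite("pics/s5zz.png",z)
E
```

```text
('lidbot', -1, -1) [346.78 238.61]
('lidtop', -1, -1) [348.58 202.87]
('lidbot', 1, -1) [349.72 237.23]
('lidtop', 1, -1) [351.66 201.52]
('lidbot', -1, 1) [318.28 214.27]
('lidtop', -1, 1) [318.7  179.16]
('lidbot', 1, 1) [321.17 213.02]
('lidtop', 1, 1) [321.71 177.95]
('lk', -0.033) [340.82 235.42]
('lk', -0.013) [336.38 231.61]
('lk', 0.013) [330.71 226.75]
('lk', 0.033) [326.42 223.07]
('hk', -0.056) [345.61 252.48]
('hk', -0.036) [341.17 248.59]
('hk', -0.01) [335.5 243.6]
('hk', 0.01) [331.21 239.83]
('hk', 0.036) [325.72 235.01]
('hk', 0.056) [321.57 231.36]
```

View pics/s5zz.png

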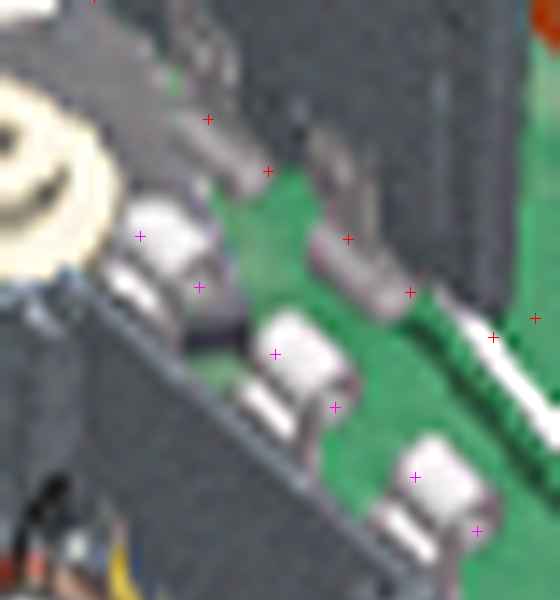

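```bash
cat > wf.py <<'E'
from h import *
from scipy.spatial.transform import Rotation as Ro
def wire(tag,A,yl,H,yh,box,f,out,off=(0,0)):
    s=load(tag); u0,v0,u1,v1=box
    z=cv2.resize(s["im"][v0:v1,u0:u1],None,fx=f,fy=f,interpolation=cv2.INTER_CUBIC)
    def P(p): c=((proj(s,p)+off-[u0,v0]+.5)*f*16).round().astype(int); return int(c[0]),int(c[1])
    def ln(a,b,c): cv2.line(z,P(a),P(b),c,1,cv2.LINE_AA,4)
    def body(O,yaw,xs,ys,zs,c):
        R=Ro.from_euler("z",yaw).as_matrix(); V=lambda x,y,w:O+R@np.array([x,y,w])
        for a in xs:
            for b in ys: ln(V(a,b,zs[0]),V(a,b,zs[1]),c)
            for w in zs: ln(V(a,ys[0],w),V(a,ys[1],w),c)
        for b in ys:
            for w in zs: ln(V(xs[0],b,w),V(xs[1],b,w),c)
    def cyl(O,yaw,y,c):
        R=Ro.from_euler("z",yaw).as_matrix(); th=np.linspace(0,6.2832,25)
        for e in(-.01,.01):
            pts=[O+R@np.array([.008*np.cos(t),y+e,.008*np.sin(t)]) for t in th]
            for a,b in zip(pts,pts[1:]): ln(a,b,c)
    A=np.array(A);H=np.array(H)
    body(A,yl,(-.005,.005),(-.065,.065),(.013,.132),(0,0,255))
    for y in(-.023,.023): cyl(A,yl,y,(0,0,255))
    body(H,yh,(-.132,-.012),(-.065,.065),(-.075,-.005),(255,0,255))
    for y in(-.046,0,.046): cyl(H,yh,y,(255,0,255))
    cv2.imwrite(out,z)
E
python3 - <<'E'
from wf import *
a=([.5226,-.1465,.1301],.061,[.523,-.147,.085],.0605)
wire("side5",*a,(308,170,362,262),6.5,"pics/w1.png")
wire("side5",*a,(275,222,357,302),7,"pics/w2.png")
E
```

```text
(no output)
```

View pics/w1.png

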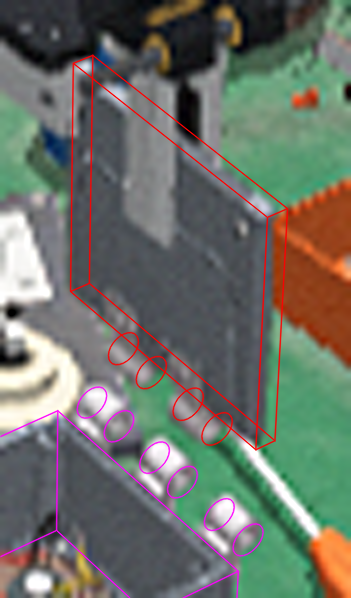

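View pics/w2.png

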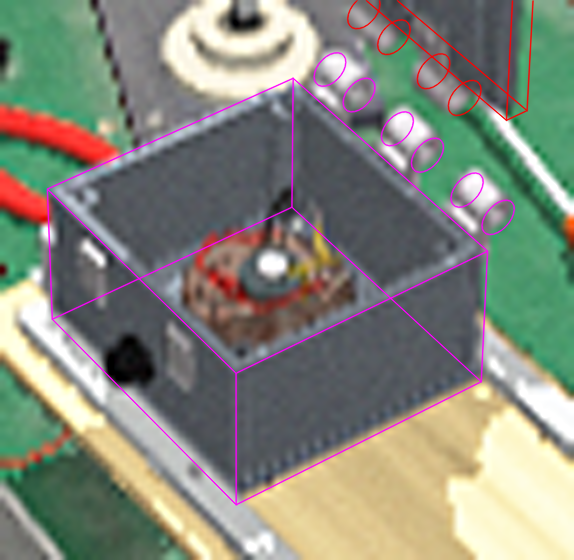

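```bash
python3 - <<'E'
from wf import *
im=load("side5")["im"]
def crop(u0,v0,u1,v1,f,n): 
    z=cv2.resize(im[v0:v1,u0:u1],None,fx=f,fy=f,interpolation=cv2.INTER_NEAREST)
    for i in range(u0,u1,5): cv2.putText(z,str(i),((i-u0)*f,10),0,.35,(0,255,255),1); cv2.line(z,((i-u0)*f,12),((i-u0)*f,16),(0,255,255),1)
    for j in range(v0,v1,5): cv2.putText(z,str(j),(0,(j-v0)*f+4),0,.35,(0,255,255),1)
    return z
a=crop(312,205,358,255,12,"")
cv2.imwrite("pics/n1.png",a)
b=crop(312,178,358,215,14,"")
cv2.imwrite("pics/n2.png",b)
E
```

```text
(no output)
```

View pics/n1.png

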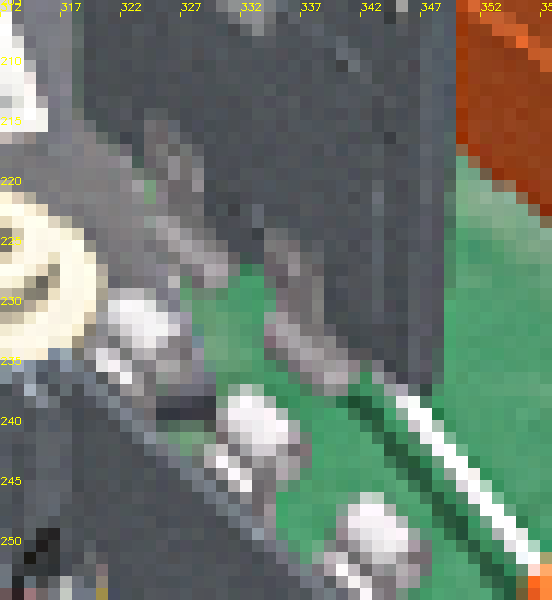

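View pics/n2.png

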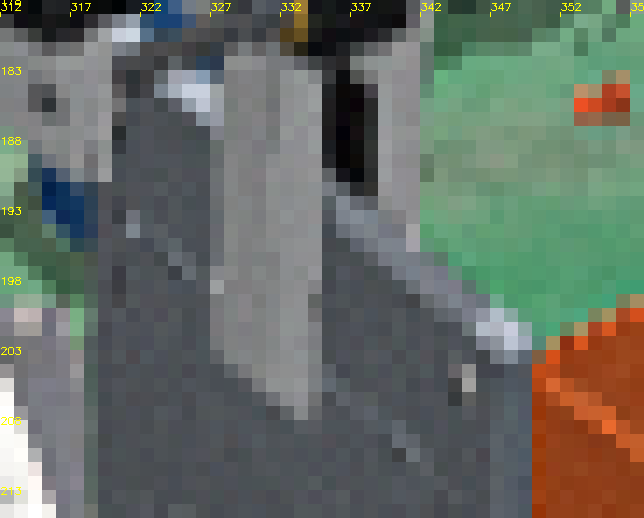

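```bash
python3 - <<'E'
from h import *
def crop(im,u0,v0,u1,v1,f): 
    z=cv2.resize(im[v0:v1,u0:u1],None,fx=f,fy=f,interpolation=cv2.INTER_NEAREST)
    for i in range(u0,u1,5): cv2.putText(z,str(i),((i-u0)*f,10),0,.35,(0,255,255),1)
    for j in range(v0,v1,5): cv2.putText(z,str(j),(0,(j-v0)*f+4),0,.35,(0,255,255),1)
    return z
cv2.imwrite("pics/n3.png",crop(load("side4")["im"],235,70,285,140,8))
cv2.imwrite("pics/n4.png",crop(load("side0")["im"],225,130,275,190,9))
E
```

```text
(no output)
```

View pics/n3.png

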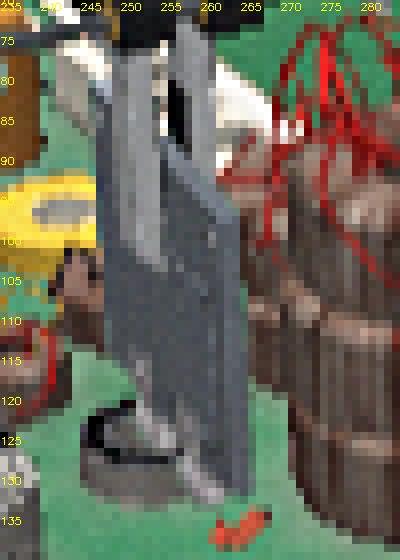

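View pics/n4.png

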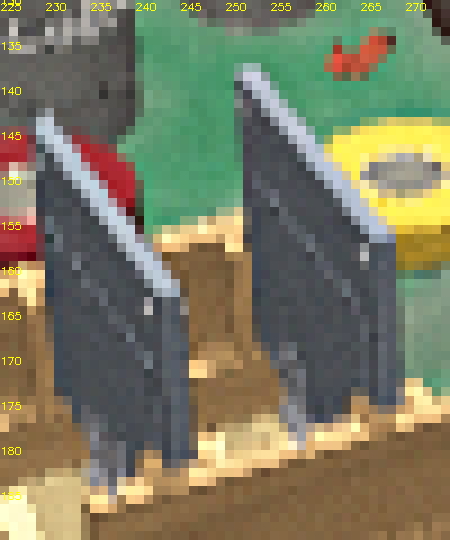

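```bash
cat > edge.py <<'E'
from h import *
def vedge(tag,u,v0,v1,w=4):
    """subpixel column of strongest colour step per row near line u(v)"""
    im=cv2.GaussianBlur(load(tag)["im"],(1,3),0).astype(float); out=[]
    for v in range(v0,v1):
        c=int(round(u(v))); seg=im[v,c-w:c+w+1]; d=np.linalg.norm(np.diff(seg,axis=0),axis=1)
        k=int(np.argmax(d)); 
        a=seg[max(k-1,0)];b=seg[min(k+2,len(seg)-1)]  # fully in / fully out
        n=(b-a); den=n@n
        if den<400: continue
        # area method: inside fraction of the 2 transitional pixels
        fr=sum(np.clip(1-((seg[j]-a)@n)/den,0,1) for j in(k,k+1))
        out.append((v,c-w+k-.5+fr))
    out=np.array(out); a=np.polyfit(out[:,0],out[:,1],1)
    for _ in range(3):
        r=out[:,1]-np.polyval(a,out[:,0]); k=abs(r)<.5; a=np.polyfit(out[k,0],out[k,1],1)
    return a,k.sum(),r[k].std()
E
python3 - <<'E'
from edge import *
np.set_printoptions(precision=3,suppress=True)
def vert(tag,p): # predicted du/dv of a vertical line at p
    s=load(tag);a=proj(s,p);b=proj(s,np.array(p)+[0,0,.1]); return (b-a)[0]/(b-a)[1]
for tag,u,v0,v1,p in (("side0",lambda v:267.5+(v-157)*.05,158,172,(.536,.243,.1)),
  ("side4",lambda v:264+(v-100)*.05,98,130,(.534,.24,.29)),
  ("side5",lambda v:349.5-(v-202)*.034,203,236,(.5275,-.211,.2)),
  ("side5",lambda v:318.5,199,213,(.5265,-.081,.17)),
  ("side5",lambda v:328-.0*(v-180),188,202,(.5165,-.1465,.24))):
    a,n,r=vedge(tag,u,v0,v1); print(tag,a,n,r,"slope meas",a[0],"pred",vert(tag,p),"diff rad",a[0]-vert(tag,p),"u@mid",np.polyval(a,(v0+v1)/2))
# housing vertical edges in side5
for u,v0,v1,p in ((lambda v:308.5,278,290,(.3978,-.217,.04)),(lambda v:344,262,274,(.52,-.212,.04))):
    a,n,r=vedge("side5",u,v0,v1,3); print("house",a,n,r,"diff",a[0]-vert("side5",p))
E
```

```text
side0 [  0.052 260.471] 12 0.06291861505477563 slope meas 0.05205614887628903 pred 0.048299980592636765 diff rad 0.0037561682836522656 u@mid 269.060663191012
side4 [  0.062 258.321] 20 0.21872997810739447 slope meas 0.06229602637841923 pred 0.04845269064548982 diff rad 0.01384333573292941 u@mid 265.4226015996998
side5 [ -0.044 358.762] 31 0.1670100699194538 slope meas -0.043770245629743555 pred -0.052650506245739546 diff rad 0.008880260615995991 u@mid 349.1540868858995Traceback (most recent call last):
  File "<stdin>", line 10, in <module>
  File "edge.py", line 16, in vedge
    r=out[:,1]-np.polyval(a,out[:,0]); k=abs(r)<.5; a=np.polyfit(out[k,0],out[k,1],1)
                                                      ~~~~~~~~~~^^^^^^^^^^^^^^^^^^^^^
    raise TypeError("expected non-empty vector for x")
TypeError: expected non-empty vector for x
```

Fitted edge lines show the lid upright to about 0.01 rad in the image. Relative to the housing it looks roughly 3–4 mm too far to +y. I'll correct y, come down to just above the knuckles and look again.

```bash
python3 -m pendant '[{"rx":0,"ry":0,"rz":0,"tx":-0.08,"ty":0,"tz":0.3,"grip":1},{"rx":0,"ry":0,"rz":0,"tx":0,"ty":0,"tz":0.2,"grip":1},{"rx":0,"ry":0,"rz":0,"tx":0,"ty":0,"tz":0.05,"grip":1},{"rx":0,"ry":0,"rz":0,"tx":0,"ty":0,"tz":0,"grip":1}]' 45
python3 plan.py .523 -.150 .2875 3.1416 0 1.631
python3 - <<'E'
from wf import *
snap("side","side6")
def crop(im,u0,v0,u1,v1,f): 
    z=cv2.resize(im[v0:v1,u0:u1],None,fx=f,fy=f,interpolation=cv2.INTER_CUBIC)
    for i in range(u0,u1,5): cv2.putText(z,str(i),((i-u0)*f,10),0,.35,(0,255,255),1)
    for j in range(v0,v1,5): cv2.putText(z,str(j),(0,(j-v0)*f+4),0,.35,(0,255,255),1)
    return z
cv2.imwrite("pics/n6.png",crop(load("side6")["im"],310,208,360,258,12))
E
```

```text
time_s: 12.33
ee_pos: [0.5231, -0.1488, 0.2891]
eef_rot: [3.14, 0.0, 1.634]
force: [-0.4, -0.0, -4.2]
grip_width: 0.0099
t 12.33 pos [ 0.5231 -0.1488  0.2891] rpy [3.1404e+00 4.0000e-04 1.6339e+00] F [-0.43 -0.03 -4.19] w 0.0099
to go world mm [-0.1 -1.2 -1.6] rotvec deg [0.07 0.02 0.17] rows needed 1
{'tx': np.float64(-0.03), 'ty': np.float64(-0.01), 'tz': np.float64(0.04), 'rx': np.float64(0.02), 'ry': np.float64(0.01), 'rz': np.float64(0.04)}
```

View pics/n6.png

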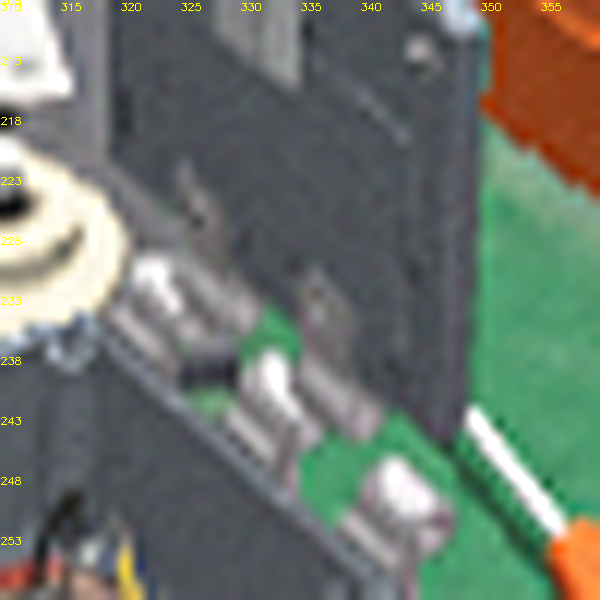

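Side-view readings of the knuckles remain ambiguous by a few mm, because they trade off against height. I'll lower gently and use contact instead, with a small step at a time while watching the force.

```bash
python3 -m pendant '[{"rx":0,"ry":0,"rz":0.04,"tx":-0.02,"ty":0.04,"tz":0.06,"grip":1},{"rx":0,"ry":0,"rz":0,"tx":0,"ty":0,"tz":0.06,"grip":1}]' 45
python3 -m pendant '[{"rx":0,"ry":0,"rz":0,"tx":0,"ty":0,"tz":0.05,"grip":1},{"rx":0,"ry":0,"rz":0,"tx":0,"ty":0,"tz":0.05,"grip":1}]' 45
python3 -m pendant '[{"rx":0,"ry":0,"rz":0,"tx":0,"ty":0,"tz":0.05,"grip":1}]' 45; python3 plan.py .523 -.150 .2875 3.1416 0 1.631 | head -2
```

```text
time_s: 12.55
ee_pos: [0.5251, -0.1495, 0.2849]
eef_rot: [3.139, 0.001, 1.631]
force: [-0.4, 0.2, -3.8]
grip_width: 0.0096
time_s: 12.72
ee_pos: [0.5252, -0.1496, 0.2806]
eef_rot: [3.139, 0.001, 1.631]
force: [0.1, 0.2, -4.1]
grip_width: 0.0101
time_s: 12.8
ee_pos: [0.5253, -0.1496, 0.2784]
eef_rot: [3.139, 0.001, 1.631]
force: [-0.7, 0.3, -2.5]
grip_width: 0.0093
t 12.8 pos [ 0.5253 -0.1496  0.2784] rpy [3.1391e+00 9.0000e-04 1.6307e+00] F [-0.71  0.28 -2.48] w 0.0093
to go world mm [-2.3 -0.4  9.1] rotvec deg [ 0.14  0.05 -0.02] rows needed 1
```

```bash
for i in 1; do python3 -m pendant '[{"rx":0,"ry":0,"rz":0,"tx":0,"ty":0,"tz":0.05,"grip":1}]' 45; python3 -m pendant '[{"rx":0,"ry":0,"rz":0,"tx":0,"ty":0,"tz":0.05,"grip":1}]' 45; done
```

```text
time_s: 12.88
ee_pos: [0.5253, -0.1496, 0.2762]
eef_rot: [3.139, 0.001, 1.631]
force: [-0.0, 0.5, -3.5]
grip_width: 0.0098
time_s: 12.97
ee_pos: [0.5253, -0.1496, 0.274]
eef_rot: [3.139, 0.001, 1.631]
force: [-0.1, -0.1, -3.8]
grip_width: 0.0097
```

```bash
python3 -m pendant '[{"rx":0,"ry":0,"rz":0,"tx":0,"ty":0,"tz":0.05,"grip":1}]' 45; python3 -m pendant '[{"rx":0,"ry":0,"rz":0,"tx":0,"ty":0,"tz":0.03,"grip":1}]' 45; python3 -c "
from wf import *
snap('side','side7')
cv2.imwrite('pics/n7.png',cv2.resize(load('side7')['im'][170:290,265:375],None,fx=5,fy=5,interpolation=cv2.INTER_CUBIC))"
```

```text
time_s: 13.05
ee_pos: [0.5253, -0.1497, 0.2718]
eef_rot: [3.139, 0.001, 1.631]
force: [0.4, 0.7, -3.7]
grip_width: 0.0098
time_s: 13.13
ee_pos: [0.5252, -0.1496, 0.2703]
eef_rot: [3.139, 0.001, 1.631]
force: [-0.5, -0.3, -4.3]
grip_width: 0.0098
```

View pics/n7.png

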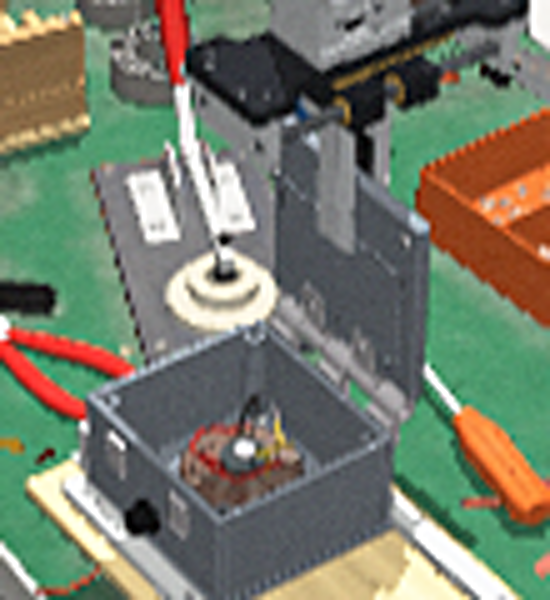

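The knuckles are meshing along the hinge line (crop (300,330) to (400,410)) with no contact so far. I'll continue down to find the height where the panel touches the knuckles.

```bash
python3 -m pendant '[{"rx":0,"ry":0,"rz":0,"tx":0,"ty":0,"tz":0.05,"grip":1},{"rx":0,"ry":0,"rz":0,"tx":0,"ty":0,"tz":0.04,"grip":1}]' 45; python3 -m pendant '[{"rx":0,"ry":0,"rz":0,"tx":0,"ty":0,"tz":0.03,"grip":1}]' 45;python3 -m pendant '[{"rx":0,"ry":0,"rz":0,"tx":0,"ty":0,"tz":0.03,"grip":1}]' 45
```

```text
time_s: 13.35
ee_pos: [0.5253, -0.1496, 0.2665]
eef_rot: [3.139, 0.001, 1.631]
force: [0.6, 0.2, -4.3]
grip_width: 0.0097
time_s: 13.43
ee_pos: [0.5253, -0.1496, 0.2652]
eef_rot: [3.139, 0.001, 1.631]
force: [-0.2, -0.2, -4.4]
grip_width: 0.0097
time_s: 13.52
ee_pos: [0.5253, -0.1496, 0.2638]
eef_rot: [3.139, 0.001, 1.631]
force: [0.1, 0.7, -4.7]
grip_width: 0.0097
```

```bash
for k in 1; do python3 -m pendant '[{"rx":0,"ry":0,"rz":0,"tx":0,"ty":0,"tz":0.03,"grip":1}]' 45;python3 -m pendant '[{"rx":0,"ry":0,"rz":0,"tx":0,"ty":0,"tz":0.03,"grip":1}]' 45; done
```

```text
time_s: 13.6
ee_pos: [0.5253, -0.1496, 0.2625]
eef_rot: [3.139, 0.001, 1.631]
force: [-0.0, 0.1, -4.0]
grip_width: 0.01
time_s: 13.68
ee_pos: [0.5254, -0.1497, 0.2617]
eef_rot: [3.138, 0.001, 1.631]
force: [-2.9, 1.7, 10.0]
grip_width: 0.0098
```

Contact came at TCP z ≈ 0.262, exactly where the geometry predicts (5 mm low). So hole alignment is at z ≈ 0.267. To measure x I'll shift the lid +10 mm and feel the height at which the panel's lower corner meets the knuckle flank, in fine steps.

```bash
python3 -m pendant '[{"rx":0,"ry":0,"rz":0,"tx":0,"ty":0,"tz":-0.12,"grip":1},{"rx":0,"ry":0,"rz":0,"tx":0,"ty":0,"tz":0,"grip":1}]' 45; python3 plan.py .5353 -.149 .266 3.1416 0 1.631
```

```text
time_s: 13.85
ee_pos: [0.5255, -0.1498, 0.2669]
eef_rot: [3.138, 0.001, 1.631]
force: [0.5, 0.3, -3.4]
grip_width: 0.0095
t 13.85 pos [ 0.5255 -0.1498  0.2669] rpy [3.1379e+00 1.4000e-03 1.6307e+00] F [ 0.49  0.26 -3.45] w 0.0095
to go world mm [ 9.8  0.8 -0.9] rotvec deg [ 0.21  0.08 -0.02] rows needed 1
{'tx': np.float64(0.0), 'ty': np.float64(0.25), 'tz': np.float64(0.02), 'rx': np.float64(0.05), 'ry': np.float64(0.02), 'rz': np.float64(-0.0)}
```

```bash
cat > ax.py <<'E'
from station import ctrl
import numpy as np
from scipy.spatial.transform import Rotation as Ro
o=ctrl.get_obs();R=Ro.from_euler("xyz",o["eef_rot"]).as_matrix()
p=o["ee_pos"]+.1821*R[:,2]
print("t %.2f"%o["time_s"],"lid axis mm",(p*1e3).round(2),"rpy off mrad",((np.array(o["eef_rot"])-[np.sign(o["eef_rot"][0])*np.pi,0,1.631])*1e3).round(1),"F",o["force"].round(1))
E
python3 -m pendant '[{"rx":0.05,"ry":0.02,"rz":0,"tx":0,"ty":0.25,"tz":0,"grip":1},{"rx":0,"ry":0,"rz":0,"tx":0,"ty":0,"tz":0.06,"grip":1}]' 45; python3 ax.py
```

```text
time_s: 14.02
ee_pos: [0.5357, -0.1492, 0.2653]
eef_rot: [3.14, 0.001, 1.63]
force: [-0.0, -0.9, -4.0]
grip_width: 0.0095
t 14.02 lid axis mm [ 535.97 -149.32   83.23] rpy off mrad [-1.3  0.5 -0.5] F [-0.  -0.9 -4. ]
```

```bash
python3 -m pendant '[{"rx":0,"ry":0,"rz":0,"tx":0,"ty":0,"tz":0.04,"grip":1},{"rx":0,"ry":0,"rz":0,"tx":0,"ty":0,"tz":0.025,"grip":1}]' 45; for a in 1 2 3; do python3 -m pendant '[{"rx":0,"ry":0,"rz":0,"tx":0,"ty":0,"tz":0.012,"grip":1}]' 45|sed -n '2p;4p'; done
```

```text
time_s: 14.18
ee_pos: [0.5353, -0.1492, 0.2618]
eef_rot: [3.141, 0.0, 1.631]
force: [-0.4, 0.6, -3.7]
grip_width: 0.0099
ee_pos: [0.5351, -0.1492, 0.2611]
force: [0.9, -0.2, 1.4]
ee_pos: [0.5351, -0.1492, 0.2609]
force: [0.8, 0.6, 1.7]
ee_pos: [0.5351, -0.1492, 0.2608]
force: [0.4, 0.6, -0.5]
```

```bash
python3 -m pendant '[{"rx":0,"ry":0,"rz":0,"tx":0,"ty":0.0,"tz":-0.06,"grip":1},{"rx":0,"ry":0,"rz":0,"tx":0,"ty":0.06,"tz":0,"grip":1},{"rx":0,"ry":0,"rz":0,"tx":0,"ty":0,"tz":0.04,"grip":1}]' 45; python3 ax.py
```

```text
time_s: 14.68
ee_pos: [0.5373, -0.1491, 0.2618]
eef_rot: [3.14, 0.001, 1.63]
force: [0.3, -0.2, -3.5]
grip_width: 0.0098
t 14.68 lid axis mm [ 537.66 -149.2    79.7 ] rpy off mrad [-1.9  0.7 -0.5] F [ 0.3 -0.2 -3.5]
```

```bash
python3 -m pendant '[{"rx":0,"ry":0,"rz":0,"tx":0,"ty":0,"tz":0.015,"grip":1}]' 45|sed -n '2p;4p'; python3 -m pendant '[{"rx":0,"ry":0,"rz":0,"tx":0,"ty":0,"tz":0.015,"grip":1}]' 45|sed -n '2p;4p';python3 -m pendant '[{"rx":0,"ry":0,"rz":0,"tx":0,"ty":0,"tz":0.01,"grip":1}]' 45|sed -n '2p;4p'
```

```text
ee_pos: [0.5372, -0.1491, 0.2608]
force: [-0.4, 0.8, -4.0]
ee_pos: [0.5372, -0.1491, 0.2599]
force: [-0.6, 0.4, -4.3]
ee_pos: [0.5371, -0.1491, 0.2592]
force: [1.1, -0.6, -1.7]
```

```bash
python3 -m pendant '[{"rx":0,"ry":0,"rz":0,"tx":0,"ty":0,"tz":0.01,"grip":1}]' 45|sed -n '2p;4p'; python3 -m pendant '[{"rx":0,"ry":0,"rz":0,"tx":0,"ty":0,"tz":0.01,"grip":1}]' 45|sed -n '2p;4p'; python3 ax.py
```

```text
ee_pos: [0.5372, -0.1491, 0.2589]
force: [1.6, 0.9, -0.2]
ee_pos: [0.5374, -0.1491, 0.2587]
force: [0.3, -0.0, -0.9]
t 15.10 lid axis mm [ 537.63 -149.17   76.64] rpy off mrad [-1.5  0.5 -0.5] F [ 0.3 -0.  -0.9]
```

Two flank touches agree on the hinge axis at x ≈ 0.5265, and the top camera suggested 0.523–0.527. I'll raise and set the lid axis to about (0.5262, −0.149, 0.085).

```bash
python3 -m pendant '[{"rx":0.02,"ry":0,"rz":0,"tx":0,"ty":0.0,"tz":-0.2,"grip":1},{"rx":0,"ry":0,"rz":0,"tx":0,"ty":-0.28,"tz":0,"grip":1},{"rx":0,"ry":0,"rz":0,"tx":0,"ty":0,"tz":0,"grip":1}]' 45; python3 ax.py
```

```text
time_s: 15.35
ee_pos: [0.5258, -0.1497, 0.2674]
eef_rot: [-3.14, 0.0, 1.631]
force: [-0.5, 0.3, -4.0]
grip_width: 0.0097
t 15.35 lid axis mm [ 525.56 -149.74   85.29] rpy off mrad [ 1.5  0.1 -0.2] F [-0.5  0.3 -4. ]
```

```bash
python3 -m pendant '[{"rx":-0.02,"ry":0,"rz":0,"tx":0.01,"ty":0.012,"tz":0,"grip":1},{"rx":0,"ry":0,"rz":0,"tx":0,"ty":0,"tz":0,"grip":1}]' 45; python3 ax.py; python3 - <<'E'
from wf import *
snap("side","side8");snap("top","top8")
cv2.imwrite('pics/n8.png',cv2.resize(load('side8')['im'][195:265,295:365],None,fx=8,fy=8,interpolation=cv2.INTER_CUBIC))
E
python3 ax.py
```

```text
time_s: 15.52
ee_pos: [0.5267, -0.1493, 0.2683]
eef_rot: [3.141, 0.0, 1.63]
force: [0.3, 0.1, -4.0]
grip_width: 0.0095
t 15.52 lid axis mm [ 526.82 -149.39   86.23] rpy off mrad [-0.9  0.5 -0.6] F [ 0.3  0.1 -4. ]
t 15.62 lid axis mm [ 526.87 -149.44   86.12] rpy off mrad [-0.8  0.5 -0.5] F [-0.   0.3 -3.7]
```

View pics/n8.png

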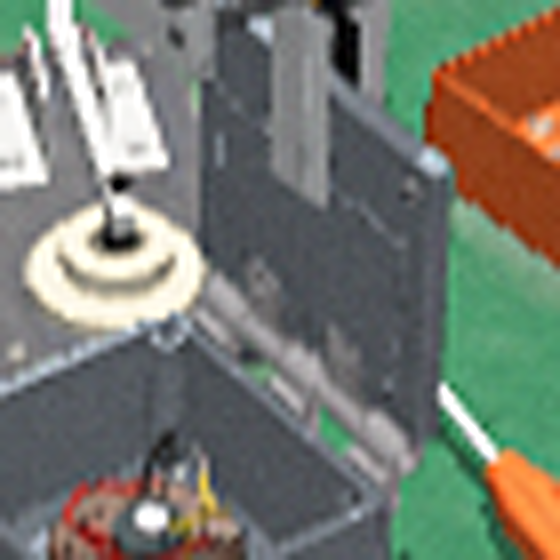

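View pics/top8.png

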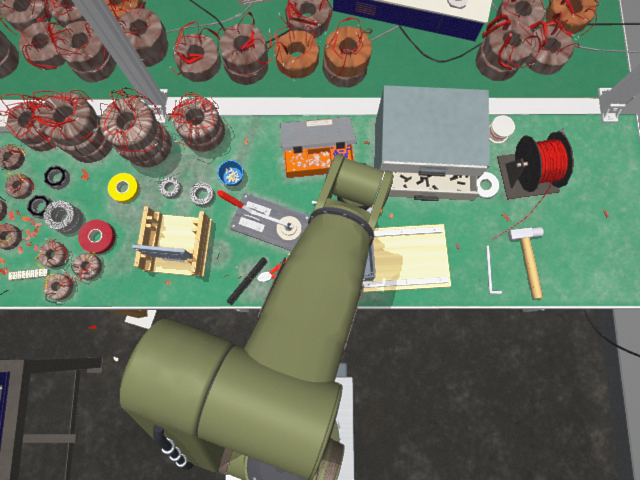

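The knuckles now form one continuous bar, from crop (215,290) to (410,470). The other lid is still in the rack and the pin hasn't moved. A small final trim, then check that the housing didn't move.

```bash
python3 -m pendant '[{"rx":0.01,"ry":0,"rz":0,"tx":0.01,"ty":-0.008,"tz":0.022,"grip":1},{"rx":0,"ry":0,"rz":0,"tx":0,"ty":0,"tz":0,"grip":1}]' 45; python3 ax.py; python3 - <<'E'
from wf import *
snap("side","side9")
a=load("side4")["im"];b=load("side9")["im"]
# shift of housing front part (near wall/right wall region) by phase correlation and template match
for box in((285,255,318,292),(312,262,345,292)):
    u0,v0,u1,v1=box
    f=lambda i:cv2.cvtColor(i[v0:v1,u0:u1],cv2.COLOR_BGR2GRAY).astype(np.float32)
    print(box,cv2.phaseCorrelate(f(a),f(b),cv2.createHanningWindow((u1-u0,v1-v0),cv2.CV_32F)))
cv2.imwrite('pics/n9.png',cv2.resize(b[195:300,270:365],None,fx=5.5,fy=5.5,interpolation=cv2.INTER_CUBIC))
E
python3 ax.py
```

```text
time_s: 15.78
ee_pos: [0.5267, -0.1489, 0.2671]
eef_rot: [-3.141, 0.0, 1.631]
force: [-0.0, 0.0, -4.5]
grip_width: 0.0097
t 15.78 lid axis mm [ 526.6  -148.96   84.97] rpy off mrad [ 0.3  0.4 -0.4] F [-0.   0.  -4.5]
(285, 255, 318, 292) ((-0.01492964564345911, 0.080673578298601), 0.9044749981827206)
(312, 262, 345, 292) ((-0.22802178172955934, 0.21511526147462234), 1.043157497158757)
t 15.83 lid axis mm [ 526.65 -148.97   85.05] rpy off mrad [ 0.2  0.4 -0.3] F [-0.3  0.  -4. ]
```

View pics/n9.png

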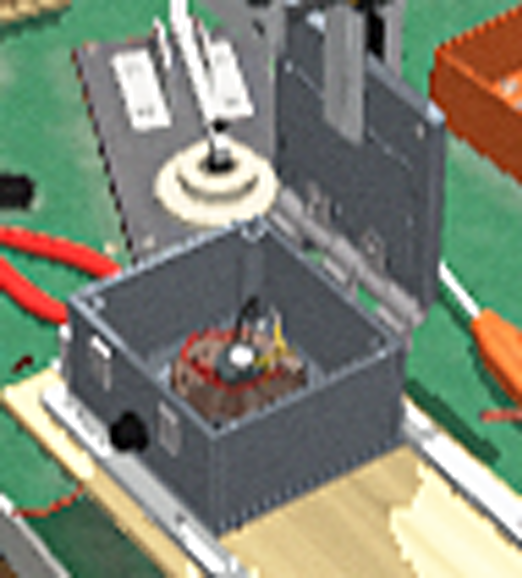

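```bash
python3 - <<'E'
from edge import *
def hedge(tag,v,u0,u1,w=4):
    im=load(tag)["im"].astype(float).mean(2); out=[]
    for u in range(u0,u1):
        c=int(round(v(u))); seg=im[c-w:c+w+1,u]; d=np.abs(np.diff(seg)); k=int(np.argmax(d)); a,b=seg[max(k-1,0)],seg[min(k+2,len(seg)-1)]
        fr=sum(np.clip((seg[j]-b)/(a-b+1e-6),0,1) for j in(k,k+1)); out.append(c-w+k-.5+fr)
    return np.array(out)
for tag in("side4","side5","side8","side9"):
    r=[]
    for u,v0,v1 in ((lambda v:343.3,263,273),(lambda v:283.0,250,262)):
        try: a,n,s=vedge(tag,u,v0,v1,3); r+=[round(float(np.polyval(a,(v0+v1)/2)),2),int(n),round(float(s),2)]
        except Exception as e: r+=["-"]
    h=hedge(tag,lambda u:291.5-(u-309)*.51,312,341); r.append(("base edge med",round(float(np.median(h-(291.5-(np.arange(312,341)-309)*.51))),2)))
    h=hedge(tag,lambda u:273.5-(u-309)*.49,312,335,3); r.append(("rim",round(float(np.median(h-(273.5-(np.arange(312,335)-309)*.49))),2)))
    print(tag,r)
E
```

```text
side4 [343.17, 8, 0.22, 282.46, 6, 0.09, ('base edge med', 1.14), ('rim', 0.82)]
side5 [343.11, 8, 0.18, 282.45, 6, 0.09, ('base edge med', 1.15), ('rim', 0.8)]
side8 [343.21, 6, 0.07, 282.44, 6, 0.09, ('base edge med', 1.16), ('rim', 0.86)]
side9 [343.51, 5, 0.2, 281.88, 5, 0.24, ('base edge med', 1.15), ('rim', 0.78)]
```

Housing edges haven't moved between the pictures, to within about 0.1 px in side4, side5 and side8. The lid axis is at (526.6, −149.0, 85.0) mm and steady, with only its own weight on the wrist. Handing in.

```bash
python3 -c "
from station import ctrl
print(ctrl.hand_in())"; python3 ax.py
```

```text
the job is handed in; nothing more can be done
None
the job is handed in; nothing more can be done
```

I pushed the housing home against the end stop, took the two-knuckle lid from the far slot, and meshed it with the housing's knuckles. I handed in at about 16 s with the gripper still holding the lid; no verdict is reported.

**Last checks:**
- **Lid position:** by arm readings its axis was at (526.6, −149.0, 85.0) mm. My estimate of the hinge axis was x ≈ 526.5 mm and z = 85 mm.
    - **Height:** lowering the lid met the knuckles within 1 mm of the expected 5 mm too low, and I raised it from there.
    - **Sideways (x):** this came from two light touches on the knuckle flank, which agreed.
- **Attitude and grip:** the tool was within 0.5 mrad of plumb and of the board's angle, and the pads were closed on the lid at about 10 mm. The wrist force was about 4 N, roughly the lid's weight, so the lid was not resting on the housing.
- **Along the hinge (y):** I only know the lid is within the ±3 mm play, because the knuckles went into the gaps without side force.
- **Housing:** pushing it home built up 27 N against the stop. Its edges then stayed within about 0.1 px in three side pictures.
- **Pin and other lid:** in the last top picture, taken just before a final 1 mm trim, both were where they started.

**What disagreed:**
- Camera estimates of the hinge's x ranged from 519.5 to 527 mm, and one side-view reading of the knuckles was about 3 mm off the touch result. I relied on the touches.
- In the last side picture, two housing edges read 0.3–0.6 px off in opposite directions, with few fitted points. I took this as noise.

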